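Put the panel dollies away and lock the drawer

ROBOT

A 6-joint arm with a two-finger parallel gripper is mounted at the origin on the work surface. World frame = base frame: x ahead of the robot, y to its left, z up, the work surface at z = 0. Lengths are in m, angles in rad, forces in N, time in s.
With the tool pointing down it reaches from about 0.325 to 0.775 m from the base axis. Payload 5.5 kg.
Tool frame: the origin (TCP) lies between the finger pads; the fingertips stand 19 mm ahead of it and the grasp point (between the pads) is the TCP; z points along the fingers, x is the direction in which the jaws open and shut, and the axes are right-handed (so a half turn about z gives the same grasp; the last joint's range is limited). The gripper opens to 85 mm and grips with 20 to 120 N. Pads are 22 mm wide; open, the fingers measure 114 mm over their backs; the gripper's body (76 mm by 85 mm) begins 54 mm behind the grasp point. The pads swing forward as they close: fully open they stand 13 mm farther back than shut.
Start: joints at [-1.285, 0.091, 1.231, -0, 1.82, -0.057], TCP at [0.202, -0.565, 0.25] pointing down, gripper open.
Joint ranges: [-2.87, 2.87], [-0.86, 2.18], [0.17, 2.46], [-1.51, 4.65], [0.06, 2.69], [-2.65, 2.65]. Speed limits (rad/s): [2.57, 2.57, 3.01, 3.14, 3.14, 3.14].

INTERFACE

Orientations are given as a 3x3 rotation matrix whose columns are the frame's x, y, z axes.
In Python, from cell import readout, viewer, job gives the robot as it stands. The module is installed in compiled form; this text tells all that it offers.
- The arm moves only by the tool arm_command, never from a script. Its argument "increments" is text: rows parted by semicolons, each of 5 numbers parted by spaces: the shift along the tool's x, y, z in m, then the turn about the tool's z in degrees, then the closure in counts, from 0 (fully open) to 255 (shut). A call has 1 to 20 rows; each row shifts and turns the pose as measured when the row begins, along the tool's axes as they then stand; what a row does not reach is not made up. A row lasts 1/8 s, in which the tool goes at most 62.5 mm and 10.7 degrees, less where a joint would pass 70% of its speed; a pose out of reach is approached as far as the arm can. A call is refused whole if a number of a shift passes 0.0625 or a number of a turn 10.7, either way. A call with a gripper value outside its range is refused whole. The fingers move at their own pace and stop on an object; "grip_force" is the grip in N (left out, the last holds). Time passes only in rows, so rows that do not move let the fingers close. It gives the time, the measured TCP pose, the force and the opening at its end, in the units of the state.
- readout.sense(): the state, without advancing time (a new reading comes with each control period).
- viewer.camera(name): name is "scene" or "side" or "wrist"; returns a dict with "img" (480x640x3 uint8, blue, green, red), "range_z" (480x640 float32, m along the optical axis (not along the pixel's ray), 0 where there is no reading), "vertical_fov" (degrees; the focal length in pixels is half the picture's height over the tangent of half this angle, whatever the lens; pixels are square), "cx", "cy" (the principal point, pixels), "rvec" (rotation vector, rad) and "tvec" (3), from world to camera coordinates, as OpenCV has them. Camera axes: x right, y down, z forward; pixel columns grow to the right and rows downward; lengths in m; the calibration is good to about 2 mm. A picture is of the moment at which its call begins.
- job.close_job(): hands the job in, once; it reports no verdict.
The state is a dict: "t": time; "joint_positions": joint angles; "joint_vel": joint speeds; "effort": joint torques, N m; "tool_pos": TCP position; "tool_rot": TCP orientation; "ft_force": force on the tool from outside, world axes, zero at the start; "ft_torque": the same for the moment, N m; "gripper_width": opening from 0.0 (shut) to 1.0 (fully open).
Only numpy, scipy, OpenCV 4.12 (cv2) and the standard library are available. Lean on these libraries where they do the work, as an engineer would, in place of code of your own. Each camera call takes 0.05 s, during which the arm holds its last target.

TASK

Put every dolly that lies on the bench into the open drawer, each standing flat on its base on the tray floor: long toe dollies in the wide bay, short rail dollies in the narrow bay. The drawer is locked out at full extension: with all of them in, press the black release lever at its front down and slide the drawer fully home, and only then swing the raised lock bar down level across the closed front. Do not disturb the tape roll or the grinder.

Things in the scene. Friction and masses are not known exactly. Their poses are not given: they have to be found in the camera images.
- cabinet: Low grey steel drawer unit fixed on the bench, about 372 wide x 270 deep, roof 129 high. Origin: middle of its front face at bench height; x points into the unit (the way the drawer closes), y to the side where the lock bar is pivoted, z up. Its front looks roughly to the robot's right.
- drawer (a joint): Drawer travel in m: 0 = fully extended and locked out (the start), 0.235 = fully home, its front panel against the unit's face. Slides along the cabinet's x with about 3 N of friction and some damping, and stays where it is left.
- toe_bay (a point): Centre of the floor of the wide bay, on the lock-bar side of the tray; moves with the drawer. Axes as the cabinet's. Inside 226 along x and 150 along y; all tray walls and the divider are 4 to 6 thick and rise 45 above this floor, which is 30 above the bench.
- rail_bay (a point): Centre of the floor of the narrow bay, on the release-lever side of the tray; moves with the drawer. Axes as the cabinet's. Inside 226 along x and 102 along y, floor and walls as for the wide bay.
- panel_top (a point): Middle of the top edge of the drawer front panel, on its outer face, 95 above the bench; moves with the drawer. Axes as the cabinet's. The flat panel is 290 wide along y, 12 thick, from 20 to 95 above the bench. Push here (along cabinet +x) to close; there is no handle.
- lever (a joint): Release lever angle in rad: 0 = at rest, 0.42 = fully down. Sprung up, hinged about x at its outer end; 4 to 8 N on the pad presses it. At rest the drawer is blocked after 2 mm of play. From 0.15 (10 mm down at the pad; 20 mm is a sure press) the drawer is free: hold the lever down and slide it in. Once 15 mm in, the lever stays down by itself (about 0.14) until the drawer is extended again.
- lever_pad (a point): Where to press the release lever: top of the flat black paddle in front of the drawer panel, 79 above the bench at rest. The paddle is 40 wide along x (4 to 44 in front of the panel) and 82 long along y, hinged at its end 67 from this point on the cabinet's -y side; this point lies 24 in front of the panel and 15 from its free end. Moves with the drawer.
- lock_bar (a joint): Lock bar angle in rad: 0 = level across the drawer front (locked), larger = raised, start 1.15 to 1.4 (nearly upright). Hinge axis along cabinet x; friction holds it where it is left; about 2 N at its end moves it.
- bar_pivot (a point): Pivot of the lock bar, fixed to the unit, 30 in front of its face and 90 above the bench. Axes as the cabinet's. Lowered, the bar runs from here along cabinet -y.
- bar_end (a point): Free end of the lock bar, on its centre line 130 from the pivot. The bar is a flat steel strip, 18 high when level and 10 thick along x.
- toe1: Toe dolly, a plain solid aluminium bar, 120 long x 36 wide x 28 high, one end square and the other (its +x end) rounded. Origin: centre of its flat underside; x along its length, z up. About 0.4 kg. May be absent.
- toe2: Toe dolly, a plain solid aluminium bar, 120 long x 36 wide x 28 high, one end square and the other (its +x end) rounded. Origin: centre of its flat underside; x along its length, z up. About 0.4 kg. May be absent.
- rail1: Rail dolly, a short aluminium block shaped like a piece of railway rail, 54 long x 44 high: 40 mm wide foot (10 high), 24 mm wide waist, 44 mm wide head (from 22 to 44 above the underside). Origin: centre of its flat foot; x along its length, z up. About 0.28 kg. May be absent.
- rail2: Rail dolly, a short aluminium block shaped like a piece of railway rail, 54 long x 44 high: 40 mm wide foot (10 high), 24 mm wide waist, 44 mm wide head (from 22 to 44 above the underside). Origin: centre of its flat foot; x along its length, z up. About 0.28 kg. May be absent.
- rail3: Rail dolly, a short aluminium block shaped like a piece of railway rail, 54 long x 44 high: 40 mm wide foot (10 high), 24 mm wide waist, 44 mm wide head (from 22 to 44 above the underside). Origin: centre of its flat foot; x along its length, z up. About 0.28 kg. May be absent.
- tape_roll: Roll of green masking tape lying flat, 104 across, 38 high. Leave alone.
- grinder: Angle grinder lying on the bench, about 230 long. Leave alone.
Things that resemble listed ones, but are neither listed nor needed, are in the scene too. What is shaped like the toe2 but turquoise is not meant.

How it is judged:
By the outcome, as a careful person would: the job done as asked, in the order asked, and still so for the second after the job is handed in, with the robot touching nothing.
Of toe1, toe2, rail1, rail2, rail3 only 3 to 5 are there at a start; the rules pass over those that are not, and their reading is None.
At some moment in a run one of toe1, toe2, rail1, rail2, rail3 may be knocked a few centimetres aside while the robot is not near it.
It also fails if it takes over 210 s, if anything falls off the work surface, if the arm or the gripper's body presses on something with over 40 N, if the wrist force passes 120 N, or if a joint passes its speed limit or range.

## Working session

There is one attempt and no reset: what is moved stays moved. The work goes in short steps, Python scripts to look and compute and a tool call to move; the robot and the scene stay as the last step left them, time stands still between calls to the robot, and variables do not carry over. Pictures are saved under pics/ and viewed, and the job is handed in when it is done.

Besides the shell and the picture viewer there is one more tool, called after "Call:" by a JSON object that holds its "fn" and its "kwargs". arm_command: Moves the arm, as the interface text tells. Its arguments: {"type":"object","properties":{"increments":{"type":"string"},"grip_force":{"type":"number"}},"required":["increments"]}

```bash
mkdir -p pics; cat > h.py <<'E'
import numpy as np, cv2
from cell import readout, viewer, job
def cam(n):
    c=viewer.camera(n); c['R']=cv2.Rodrigues(np.array(c['rvec'],float))[0]; c['t']=np.array(c['tvec'],float).ravel()
    c['f']=240/np.tan(np.radians(c['vertical_fov'])/2); return c
def ray(c,u,v):
    d=c['R'].T@np.array([(u-c['cx'])/c['f'],(v-c['cy'])/c['f'],1.0]); return -c['R'].T@c['t'],d
def onz(c,u,v,z):
    o,d=ray(c,u,v); return o+d*(z-o[2])/d[2]
def cloud(c):
    v,u=np.mgrid[0:480,0:640]; Z=c['range_z']; P=np.stack([(u-c['cx'])/c['f']*Z,(v-c['cy'])/c['f']*Z,Z],-1)
    W=(P-c['t'])@c['R']; W[Z<=0]=np.nan; return W
def proj(c,p):
    q=c['R']@np.array(p,float)+c['t']; return q[0]/q[2]*c['f']+c['cx'],q[1]/q[2]*c['f']+c['cy']
E
python3 - <<'E'
from h import *
s=readout.sense(); print(s['t'],s['tool_pos'],s['tool_rot'],s['gripper_width'])
for n in ['scene','side','wrist']:
    c=cam(n); cv2.imwrite(f'pics/{n}0.png',c['img']); print(n,c['vertical_fov'],c['cx'],c['cy'],-c['R'].T@c['t'],c['R'][2], (c['range_z']>0).mean())
E
```

```text
0.0 [ 0.2016126  -0.56485043  0.24915449] [[ 3.36137503e-01 -9.41812771e-01 -5.31817316e-04]
 [-9.41810905e-01 -3.36137898e-01  1.87986060e-03]
 [-1.94924068e-03 -1.31020301e-04 -9.99998092e-01]] 1.001616196850119
scene 49.65185478599194 322.2405296370287 234.6200638592538 [ 1.06591759 -0.55366503  1.26669628] [-0.37797101  0.37313716 -0.84729368] 0.996123046875
side 42.8504222611398 317.5302297716166 250.36389875560127 [-0.38786723 -1.01179665  1.06760312] [ 0.55706612  0.58809454 -0.5863635 ] 0.995009765625
wrist 68.19730293909093 316.55607966680526 238.91767771383223 [ 0.2642781 -0.5436881  0.372425 ] [-0.25024675 -0.08722095 -0.96424534] 0.996201171875
```

View pics/scene0.png

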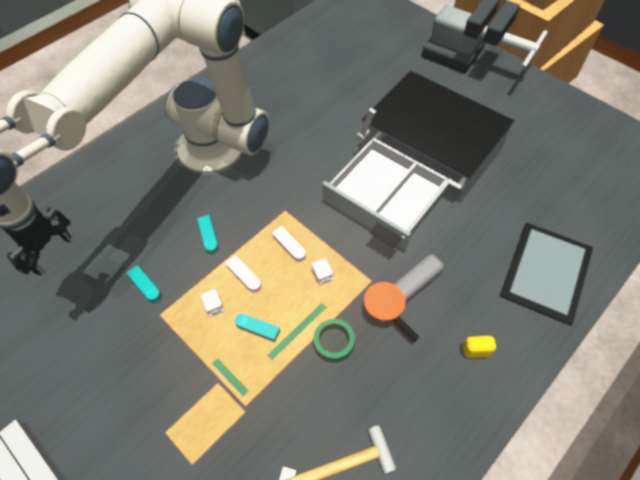

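View pics/side0.png

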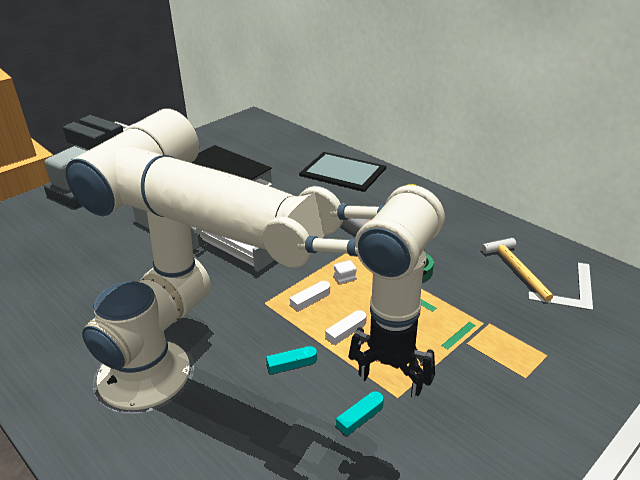

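View pics/wrist0.png

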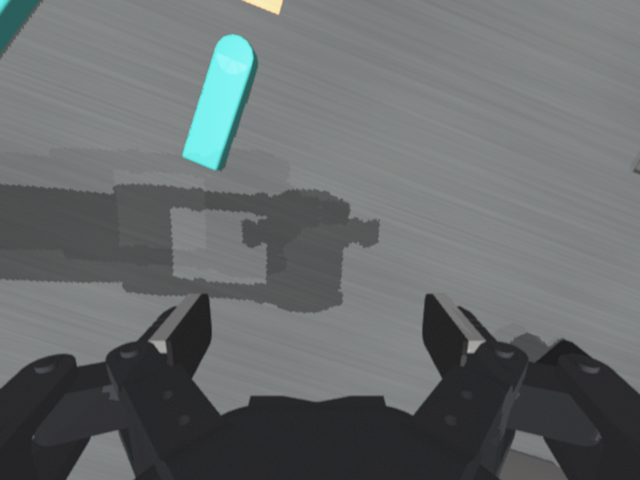

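The scene view shows two silver toe bars (290,243) and (243,273), and two rail blocks (322,270) and (211,300). There are three turquoise decoys. The open drawer is near (390,190), with the tape roll at (334,340) and the grinder at (395,300).

```bash
cat > meas.py <<'E'
from h import *
import sys
def objs(c,show=True):
    W=cloud(c); im=c['img'].astype(int); sat=im.max(-1)-im.min(-1)
    m=((sat<45)&(im.min(-1)>120)&(W[...,2]>0.012)&(W[...,2]<0.075)).astype(np.uint8)
    n,l,st,ce=cv2.connectedComponentsWithStats(m); out=[]
    for i in range(1,n):
        if st[i,4]<60: continue
        P=W[l==i]; top=np.nanpercentile(P[:,2],95)
        T=P[P[:,2]>top-0.006]
        r=cv2.minAreaRect((T[:,:2]*1000).astype(np.float32))
        print(i,'px',ce[i].round(),'n',st[i,4],'top',round(top,4),'ctr',np.round(r[0],1),'size',np.round(r[1],1),'ang',round(r[2],1))
if __name__=='__main__':
    for n in sys.argv[1:]:
        print(n); objs(cam(n))
E
python3 meas.py scene side
python3 - <<'E'
from h import *
c=cam('scene');im=c['img']
cv2.imwrite('pics/cab.png',cv2.resize(im[60:260,300:530],None,fx=3.4,fy=3,interpolation=cv2.INTER_CUBIC)[:600,:800])
cv2.imwrite('pics/board.png',cv2.resize(im[190:400,150:400],None,fx=2.8,fy=2.8,interpolation=cv2.INTER_CUBIC))
W=cloud(c)
m=(im.max(-1)<45)
for (u,v) in [(412,73),(511,121),(461,182),(371,123),(440,125),(325,187),(405,237),(380,147),(447,185),(360,180),(400,205),(385,195)]:
    print(u,v,W[v,u].round(4),im[v,u])
E
```

```text
scene
14 px [389. 185.] n 5155 top 0.0722 ctr [555.6 240.1] size [284.8 225.1] ang 5.7
16 px [204. 157.] n 284 top 0.0205 ctr [ 26.8 -50.6] size [183.9  85.7] ang 33.5
42 px [289. 243.] n 505 top 0.0307 ctr [463.  -89.4] size [ 35.7 120.9] ang 84.0
43 px [547. 272.] n 1568 top 0.0167 ctr [1031.1  337.7] size [149.1 220.9] ang 17.0
63 px [419. 274.] n 932 top 0.0539 ctr [793.5  69. ] size [145.9  48.8] ang 84.0
65 px [244. 273.] n 553 top 0.031 ctr [ 441.3 -240.9] size [ 35.7 119.3] ang 87.3
68 px [322. 270.] n 337 top 0.0461 ctr [592.5 -90.8] size [41.9 53.7] ang 68.0
87 px [211. 301.] n 364 top 0.0466 ctr [ 447.  -355.3] size [41.6 54. ] ang 68.2
116 px [ 21. 456.] n 2155 top 0.044 ctr [ 441.8 -901.5] size [180.8  86.1] ang 0.2
117 px [382. 449.] n 591 top 0.0322 ctr [1000.7 -322.6] size [23.7 99.5] ang 63.7
side
1 px [429. 105.] n 6632 top 0.0717 ctr [1634.7  954. ] size [2805.3   40.9] ang 90.0
12 px [342. 169.] n 731 top 0.0186 ctr [1024.4  338.4] size [153.6 219.7] ang 17.3
34 px [359. 221.] n 93 top 0.055 ctr [780.9  25. ] size [50.3 43.8] ang 81.4
35 px [228. 244.] n 117 top 0
[... 608 characters left out ...]
ng 53.8
108 px [617. 450.] n 1700 top 0.0422 ctr [ 548.8 -879.3] size [ 40.6 249.6] ang 90.0
109 px [632. 469.] n 381 top 0.0422 ctr [ 515.4 -918.9] size [95.8 29.1] ang 0.0
412 73 [0.3448 0.5847 0.1291] [42 45 43]
511 121 [0.6906 0.6217 0.1273] [41 43 41]
461 182 [0.7029 0.3703 0.0796] [135 142 141]
371 123 [0.3903 0.3329 0.1261] [54 57 57]
440 125 [0.5459 0.4661 0.1264] [42 43 42]
325 187 [0.4322 0.089  0.0827] [89 93 91]
405 237 [0.7026 0.1175 0.0768] [106 111 111]
380 147 [0.4343 0.3313 0.0545] [117 119 121]
447 185 [ 0.6536  0.3954 -0.0023] [128 134 133]
360 180 [0.4601 0.2119 0.0246] [252 252 253]
400 205 [0.6082 0.22   0.0289] [252 252 253]
385 195 [0.5519 0.2195 0.0262] [251 252 252]
```

```bash
sleep 3; ls pics
```

```text
board.png
cab.png
scene0.png
side0.png
wrist0.png
```

View pics/cab.png

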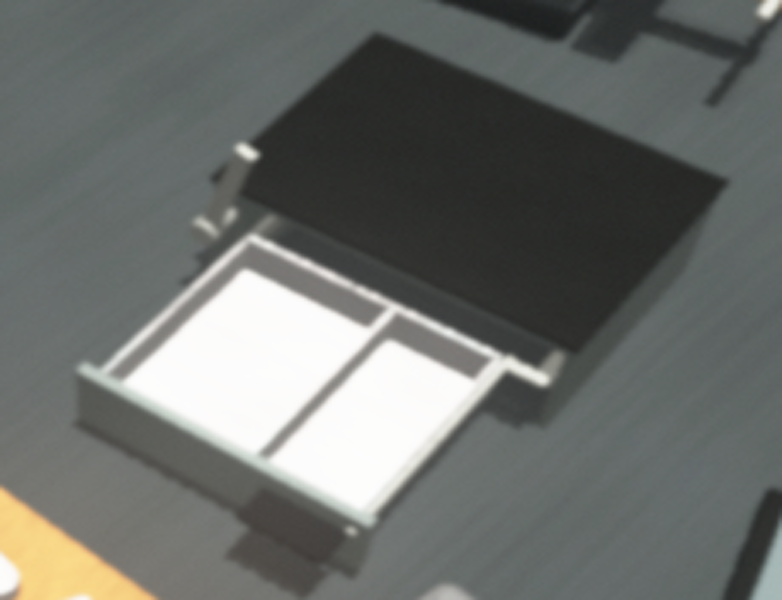

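View pics/board.png

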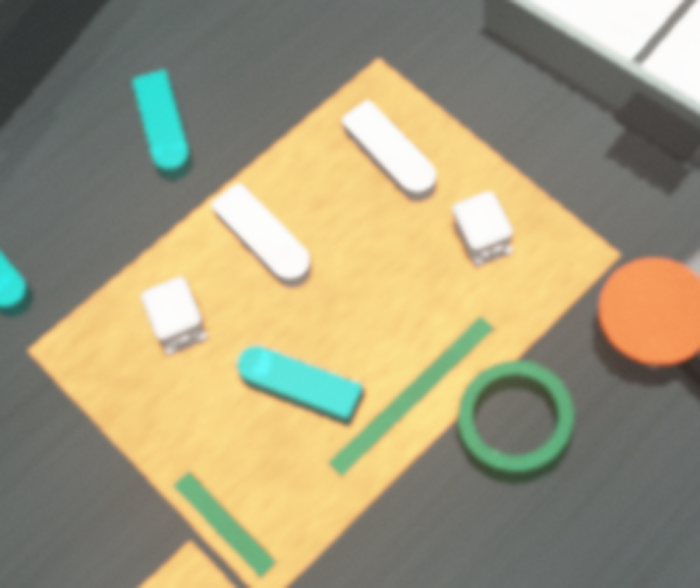

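```bash
cat > cab.py <<'E'
from h import *
c=cam('scene'); W=cloud(c); im=c['img'].astype(int)
Z=W[...,2]
# roof
m=(Z>0.115)&(Z<0.14)&(im.max(-1)<75)&(W[...,0]>0.25)&(W[...,0]<0.8)&(W[...,1]>0.25)&(W[...,1]<0.75)
m=cv2.morphologyEx(m.astype(np.uint8),cv2.MORPH_OPEN,np.ones((5,5)))
n,l,st,ce=cv2.connectedComponentsWithStats(m); i=1+st[1:,4].argmax()
P=np.array([onz(c,u,v,0.129)[:2] for v,u in zip(*np.where(l==i))])*1000
r=cv2.minAreaRect(P.astype(np.float32)); print('roof',r, np.nanmedian(Z[l==i])); print(cv2.boxPoints(r).round(1))
# floor
m=((im.min(-1)>215)&(Z>0.01)&(Z<0.045)&(W[...,0]>0.38)&(W[...,0]<0.8)&(W[...,1]>0.05)&(W[...,1]<0.4)).astype(np.uint8)
n,l,st,ce=cv2.connectedComponentsWithStats(m)
for i in range(1,n):
    if st[i,4]>300:
        P=np.array([onz(c,u,v,0.03)[:2] for v,u in zip(*np.where(l==i))])*1000
        r=cv2.minAreaRect(P.astype(np.float32)); print('floor',r,np.nanmedian(Z[l==i])); print(cv2.boxPoints(r).round(1))
# panel top
m=((Z>0.085)&(Z<0.105)&(W[...,0]>0.38)&(W[...,0]<0.8)&(W[...,1]>0.0)&(W[...,1]<0.3))
P=W[m]; 
r=cv2.minAreaRect((P[:,:2]*1000).astype(np.float32)); print('panel',r,len(P)); print(cv2.boxPoints(r).round(1))
# things in front of panel, 0.05..0.085
for lo,hi in [(0.06,0.085)]:
    m=((Z>lo)&(Z<hi)&(W[...,0]>0.38)&(W[...,0]<0.8)&(W[...,1]>-0.02)&(W[...,1]<0.2))
    v,u=np.where(m)
    k=im[m].max(-1)<70
    print('dark',k.sum(), W[m][k].round(3).tolist()[:40])
# lock bar
m=((Z>0.05)&(Z<0.30)&(W[...,0]>0.30)&(W[...,0]<0.46)&(W[...,1]>0.2)&(W[...,1]<0.40)&(im.min(-1)>90))
v,u=np.where(m)
for a,b in list(zip(u,v))[::4]: print(a,b,W[b,a].round(3),im[b,a])
E
python3 cab.py
```

```text
roof ((528.774169921875, 473.9501953125), (368.7785949707031, 275.9423828125), 5.944572925567627) 0.12681633405299508
[[331.1 592.1]
 [359.7 317.6]
 [726.5 355.8]
 [697.9 630.3]]
floor ((485.5600280761719, 239.1667022705078), (135.38482666015625, 185.08984375), 6.050437927246094) 0.028346332246678912
[[408.5 324.1]
 [428.  140. ]
 [562.6 154.3]
 [543.1 338.3]]
floor ((616.5999145507812, 253.25534057617188), (89.5831069946289, 184.65615844726562), 6.164825916290283) 0.02824281844331734
[[562.2 340.2]
 [582.  156.7]
 [671.  166.3]
 [651.2 349.9]]
panel ((509.646728515625, 139.410888671875), (171.25390625, 376.154296875), 61.561988830566406) 557
[[303.5 153.7]
 [634.3 -25.4]
 [715.8 125.1]
 [385.  304.3]]
dark 41 [[0.644, 0.067, 0.076], [0.646, 0.068, 0.078], [0.659, 0.07, 0.075], [0.662, 0.07, 0.078], [0.661, 0.072, 0.07], [0.665, 0.07, 0.076], [0.667, 0.072, 0.075], [0.686, 0.092, 0.074], [0.691, 0.093, 0.078], [0.693, 0.096, 0.077], [0.697, 0.099, 0.076], [0.671, 0.071, 0.076], [0.695, 0.093, 0.077], [0.673, 0.07, 0.075], [0.674, 0.073, 0.072], [0.677, 0.074, 0.074], [0.68, 0.074, 0.
[... 5266 characters left out ...]
4 0.238 0.071] [199 202 204]
359 157 [0.416 0.255 0.058] [128 132 133]
356 158 [0.417 0.24  0.067] [174 177 180]
360 158 [0.417 0.258 0.052] [126 130 131]
356 159 [0.42  0.236 0.068] [145 150 151]
352 160 [0.414 0.224 0.069] [198 202 203]
356 160 [0.416 0.242 0.056] [129 133 134]
352 161 [0.419 0.219 0.074] [196 199 203]
356 161 [0.419 0.237 0.058] [126 129 130]
353 162 [0.421 0.222 0.068] [144 147 150]
350 163 [0.422 0.207 0.078] [205 209 212]
354 163 [0.42  0.228 0.057] [124 128 130]
351 164 [0.423 0.21  0.07 ] [156 158 161]
349 165 [0.421 0.204 0.069] [189 192 195]
353 165 [0.42  0.223 0.053] [125 129 131]
352 166 [0.42  0.219 0.051] [125 129 130]
350 168 [0.421 0.208 0.052] [125 129 130]
```

```bash
cat > go.py <<'E'
from h import *
import sys
# usage: go.py x y z yaw closure [step]
def plan(x,y,z,yaw,cl,step=0.06,turn=10.5):
    s=readout.sense(); p=np.array(s['tool_pos']); R=np.array(s['tool_rot'])
    print('at',p.round(4),'yaw',np.degrees(np.arctan2(R[1,0],R[0,0])).round(2),'tz',R[:,2].round(4),'F',np.round(s['ft_force'],1),'w',round(s['gripper_width'],3),'t',round(s['t'],2),'j',np.round(s['joint_positions'],2))
    a=np.arctan2(R[1,0],R[0,0]); ya=np.radians(yaw); rows=[]
    d=np.array([x,y,z])-p
    da=(ya-a+np.pi)%(2*np.pi)-np.pi
    n=int(max(np.ceil(np.linalg.norm(d)/step),np.ceil(abs(np.degrees(da))/turn),1))
    for i in range(n):
        k=a+da*i/n
        X=np.array([np.cos(k),np.sin(k),0]);Y=np.array([np.sin(k),-np.cos(k),0])
        e=d/n
        rows.append('%.4f %.4f %.4f %.1f %d'%(e@X,e@Y,-e[2],-np.degrees(da)/n,cl))
    print('; '.join(rows)); print('dist',np.linalg.norm(d).round(4),'turn',np.degrees(da).round(1))
if __name__=='__main__':
    a=[float(v) for v in sys.argv[1:]]; plan(*a)
E
python3 go.py 0.463 -0.089 0.20 -96 0
```

```text
at [ 0.2017 -0.565   0.25  ] yaw -70.36 tz [-1.e-04  5.e-04 -1.e+00] F [-0.2 -0.9 -0.3] w 1.0 t 0.35 j [-1.28  0.09  1.23  0.    1.82 -0.06]
-0.0361 -0.0406 0.0050 2.6 0; -0.0378 -0.0390 0.0050 2.6 0; -0.0395 -0.0372 0.0050 2.6 0; -0.0412 -0.0354 0.0050 2.6 0; -0.0427 -0.0335 0.0050 2.6 0; -0.0442 -0.0316 0.0050 2.6 0; -0.0455 -0.0296 0.0050 2.6 0; -0.0468 -0.0275 0.0050 2.6 0; -0.0480 -0.0254 0.0050 2.6 0; -0.0491 -0.0232 0.0050 2.6 0
dist 0.5454 turn -25.6
```

Call:
{"fn": "arm_command", "kwargs": {"increments": "-0.036 -0.041 0.005 2.6 0; -0.038 -0.039 0.005 2.6 0; -0.04 -0.037 0.005 2.6 0; -0.041 -0.035 0.005 2.6 0; -0.043 -0.034 0.005 2.6 0; -0.044 -0.032 0.005 2.6 0; -0.046 -0.03 0.005 2.6 0; -0.047 -0.028 0.005 2.6 0; -0.048 -0.025 0.005 2.6 0; -0.049 -0.023 0.005 2.6 0"}}

```text
t: 1.6
tool_pos: [0.4747, -0.079, 0.1988]
tool_rot: [[-0.133, -0.991, 0.005], [-0.991, 0.133, -0.001], [0.0, -0.005, -1.0]]
ft_force: [0.9, -1.5, 0.6]
gripper_width: 1.0
```

```bash
cat > w.py <<'E'
from h import *
import sys
c=cam('wrist'); cv2.imwrite('pics/%s.png'%sys.argv[1],c['img'])
W=cloud(c); im=c['img'].astype(int); sat=im.max(-1)-im.min(-1)
m=((sat<45)&(im.min(-1)>120)&(W[...,2]>0.018)&(W[...,2]<0.06)).astype(np.uint8)
m=cv2.morphologyEx(m,cv2.MORPH_OPEN,np.ones((3,3)))
n,l,st,ce=cv2.connectedComponentsWithStats(m)
for i in range(1,n):
    if st[i,4]<800: continue
    P=W[l==i]; top=np.nanmedian(P[:,2]); top=np.nanmedian(P[P[:,2]>top-0.004][:,2])
    vv,uu=np.where((l==i)&(W[...,2]>top-0.006))
    T=np.array([onz(c,u,v,top)[:2] for v,u in zip(vv,uu)])*1000
    r=cv2.minAreaRect(T.astype(np.float32))
    L=r[2] if r[1][0]>r[1][1] else r[2]+90
    print('px',ce[i].round(),'n',st[i,4],'top',round(float(top),4),'ctr',np.round(r[0],1),'size',np.round(r[1],1),'longdir',round(L,1))
s=readout.sense();R=s['tool_rot'];print(np.round(s['tool_pos'],4),'yaw',np.degrees(np.arctan2(R[1][0],R[0][0])).round(2),'w',s['gripper_width'])
E
python3 w.py w1
```

```text
px [310.  73.] n 4552 top 0.0431 ctr [588.8 -90.4] size [42.8 52.5] longdir 157.2
px [328. 234.] n 5116 top 0.0274 ctr [461.4 -89.1] size [ 35.4 118.4] longdir 174.8
px [506. 236.] n 5255 top 0.0274 ctr [ 440.1 -239.8] size [ 35.6 117.9] longdir 177.1
px [ 21. 271.] n 5003 top 0.0296 ctr [472.9 169.5] size [ 55.5 139.8] longdir 159.3
[ 0.4766 -0.0734  0.1976] yaw -97.47 w 0.9977339053136355
```

View pics/w1.png

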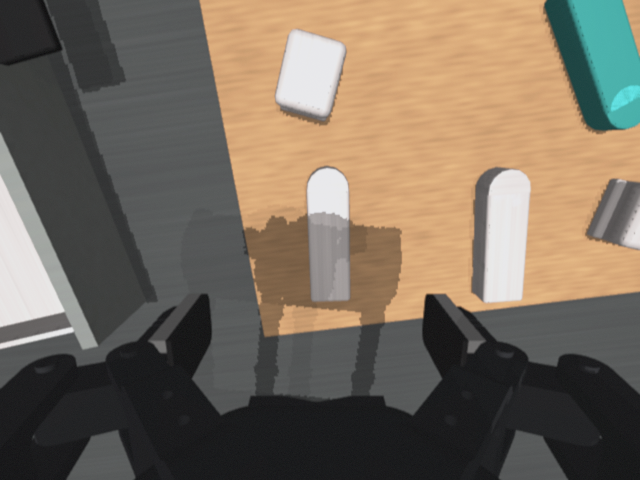

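```bash
python3 go.py 0.4614 -0.089 0.09 -95.2 0
```

```text
at [ 0.4766 -0.0734  0.1976] yaw -97.47 tz [ 0.0048  0.0042 -1.    ] F [-2.5  4.5 -1.7] w 0.998 t 1.65 j [-0.23 -0.24  1.64  0.01  1.74  1.48]
0.0087 0.0065 0.0538 -1.1 0; 0.0086 0.0067 0.0538 -1.1 0
dist 0.1098 turn 2.3
```

The wrist view shows the toe bar at (328,234) between the fingers, a rail at (310,73) and the second toe bar at (506,236). All three match the given sizes and heights.

Call:
{"fn": "arm_command", "kwargs": {"increments": "0.009 0.0065 0.04 -1.1 0; 0.0085 0.0065 0.04 -1.1 0; 0 0 0.025 0 0; 0 0 0 0 0"}}

```text
t: 2.15
tool_pos: [0.4626, -0.0867, 0.0903]
tool_rot: [[-0.083, -0.996, 0.006], [-0.997, 0.083, 0.004], [-0.005, -0.006, -1.0]]
ft_force: [-0.1, 0.3, 0.6]
gripper_width: 0.997
```

```bash
python3 go.py 0.4614 -0.089 0.023 -95.2 0 0.03
```

```text
at [ 0.4626 -0.0867  0.0903] yaw -94.79 tz [ 0.0062  0.004  -1.    ] F [-0.1  0.3  0.6] w 0.997 t 2.15 j [-0.26 -0.24  1.83  0.01  1.55  1.39]
0.0008 0.0003 0.0224 0.1 0; 0.0008 0.0003 0.0224 0.1 0; 0.0008 0.0003 0.0224 0.1 0
dist 0.0674 turn -0.4
```

Call:
{"fn": "arm_command", "kwargs": {"increments": "0.001 0.0005 0.0225 0 0; 0.001 0.0005 0.0225 0.2 0; 0.001 0 0.021 0.2 0; 0 0 0 0 120; 0 0 0 0 200; 0 0 0 0 200; 0 0 0 0 200", "grip_force": 50}}

```text
t: 3.02
tool_pos: [0.4671, -0.0912, 0.0339]
tool_rot: [[-0.09, -0.996, 0.02], [-0.996, 0.09, 0.001], [-0.003, -0.02, -1.0]]
ft_force: [-0.2, -0.3, -5.0]
gripper_width: 0.406
```

```bash
python3 go.py 0.4614 -0.089 0.2 -95.2 200 0.05
```

```text
at [ 0.4671 -0.0912  0.0339] yaw -95.18 tz [ 1.990e-02  9.000e-04 -9.998e-01] F [-0.2 -0.3 -5. ] w 0.406 t 3.02 j [-0.27 -0.2   1.9   0.01  1.42  1.39]
-0.0004 0.0015 -0.0415 0.0 200; -0.0004 0.0015 -0.0415 0.0 200; -0.0004 0.0015 -0.0415 0.0 200; -0.0004 0.0015 -0.0415 0.0 200
dist 0.1662 turn -0.0
```

```bash
python3 w.py w2; python3 go.py 0.4671 -0.0912 0.2 -95.2 200 0.05
```

```text
px [268.  20.] n 5190 top 0.0428 ctr [566.8 -84. ] size [41.9 13.9] longdir 84.8
px [311. 266.] n 11914 top 0.0281 ctr [473.9 -92.8] size [34.6 93.2] longdir 173.9
px [633. 394.] n 1054 top 0.027 ctr [ 420.5 -222.3] size [49.3  7.7] longdir 7.4
[ 0.467  -0.0911  0.0337] yaw -95.18 w 0.4055177276212279
at [ 0.467  -0.0911  0.0337] yaw -95.18 tz [ 0.0196  0.0011 -0.9998] F [-0.8  0.3 -5. ] w 0.406 t 3.08 j [-0.27 -0.2   1.9   0.01  1.42  1.39]
0.0000 -0.0000 -0.0416 0.0 200; 0.0000 -0.0000 -0.0416 0.0 200; 0.0000 -0.0000 -0.0416 0.0 200; 0.0000 -0.0000 -0.0416 0.0 200
dist 0.1663 turn -0.0
```

View pics/w2.png

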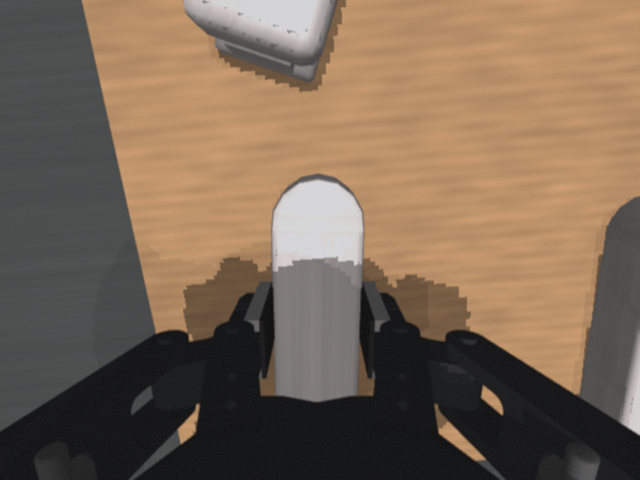

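```bash
python3 go.py 0.47 0.15 0.20 -90 200 0.05
```

```text
at [ 0.467  -0.0911  0.0337] yaw -95.18 tz [ 0.0196  0.0011 -0.9998] F [-0.8  0.3 -5. ] w 0.406 t 3.08 j [-0.27 -0.2   1.9   0.01  1.42  1.39]
-0.0401 0.0031 -0.0277 -0.9 200; -0.0401 0.0025 -0.0277 -0.9 200; -0.0401 0.0019 -0.0277 -0.9 200; -0.0402 0.0013 -0.0277 -0.9 200; -0.0402 0.0007 -0.0277 -0.9 200; -0.0402 0.0001 -0.0277 -0.9 200
dist 0.293 turn 5.2
```

Call:
{"fn": "arm_command", "kwargs": {"increments": "0 0 -0.03 0 200; 0 0 -0.05 0 200; 0 0 -0.05 0 200; -0.02 0 -0.03 0 200; -0.04 0.002 0 -0.9 200; -0.045 0.002 0 -0.9 200; -0.045 0.002 0 -0.9 200; -0.04 0.001 0 -0.9 200; -0.03 0 0 -0.9 200; -0.015 0 0 0 200; 0 0 0 0 200"}}

```text
t: 4.45
tool_pos: [0.4675, 0.1497, 0.1915]
tool_rot: [[-0.012, -1.0, 0.005], [-1.0, 0.012, 0.0], [-0.001, -0.005, -1.0]]
ft_force: [-1.0, -0.6, -5.2]
gripper_width: 0.406
```

```bash
python3 w.py w3
```

```text
px [186.  38.] n 24069 top 0.0295 ctr [614.  233.1] size [ 63.5 226.4] longdir 96.1
px [628.  66.] n 1292 top 0.0425 ctr [584.6 -68.5] size [48.1 20.7] longdir 12.6
px [212. 180.] n 43456 top 0.0295 ctr [493.  220.2] size [150.2 226.5] longdir 96.1
[0.4676 0.1491 0.1915] yaw -90.75 w 0.40099258550670447
```

View pics/w3.png

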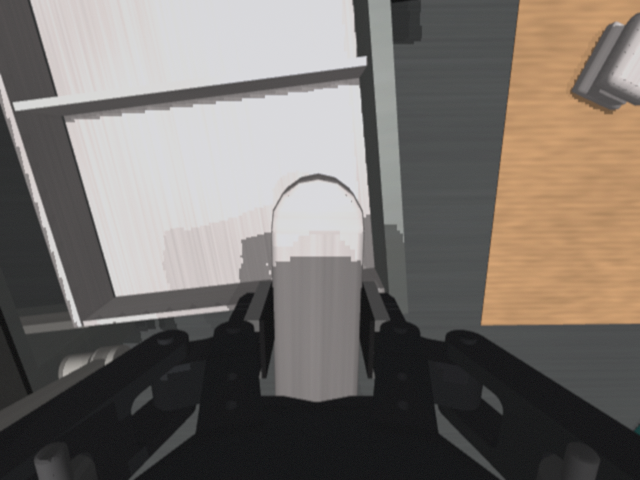

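```bash
python3 go.py 0.4945 0.265 0.12 -83.9 200 0.04
```

```text
at [0.4676 0.1491 0.1915] yaw -90.75 tz [ 5.e-03  2.e-04 -1.e+00] F [-0.6 -0.7 -5.9] w 0.401 t 4.5 j [ 0.24 -0.21  1.63 -0.    1.72  1.82]
-0.0291 -0.0064 0.0179 -1.7 200; -0.0289 -0.0072 0.0179 -1.7 200; -0.0286 -0.0081 0.0179 -1.7 200; -0.0284 -0.0089 0.0179 -1.7 200
dist 0.1388 turn 6.9
```

Call:
{"fn": "arm_command", "kwargs": {"increments": "-0.029 -0.006 0 -1.7 200; -0.029 -0.007 0 -1.7 200; -0.028 -0.008 0.01 -1.7 200; -0.024 -0.008 0.015 -1.7 200; 0 0 0.02 0 200; 0 0 0.02 0 200; 0 0 0 0 200"}}

```text
t: 5.38
tool_pos: [0.497, 0.2528, 0.1231]
tool_rot: [[0.095, -0.995, 0.005], [-0.995, -0.095, -0.006], [0.006, -0.004, -1.0]]
ft_force: [0.7, -0.6, -5.5]
gripper_width: 0.404
```

```bash
python3 go.py 0.4945 0.265 0.068 -83.9 200 0.02
```

```text
at [0.497  0.2528 0.1231] yaw -84.53 tz [ 0.0047 -0.0058 -1.    ] F [ 0.7 -0.6 -5.5] w 0.404 t 5.38 j [ 0.41 -0.01  1.56 -0.01  1.59  1.89]
-0.0041 0.0004 0.0184 -0.2 200; -0.0041 0.0004 0.0184 -0.2 200; -0.0041 0.0004 0.0184 -0.2 200
dist 0.0565 turn 0.6
```

Call:
{"fn": "arm_command", "kwargs": {"increments": "-0.004 0.0005 0.018 -0.2 200; -0.004 0.0005 0.018 -0.2 200; -0.004 0.0005 0.015 -0.2 200; 0 0 0 0 200"}}

```text
t: 5.88
tool_pos: [0.4947, 0.264, 0.0691]
tool_rot: [[0.105, -0.994, 0.006], [-0.994, -0.105, -0.006], [0.006, -0.005, -1.0]]
ft_force: [-0.7, -0.0, -5.1]
gripper_width: 0.401
```

```bash
python3 go.py 0.4945 0.265 0.063 -83.9 200 0.02; python3 w.py w4
```

```text
at [0.4947 0.264  0.0691] yaw -83.99 tz [ 0.0056 -0.0055 -1.    ] F [-0.7 -0.  -5.1] w 0.401 t 5.88 j [ 0.43  0.03  1.62 -0.01  1.49  1.9 ]
-0.0011 0.0001 0.0061 -0.1 200
dist 0.0062 turn 0.1
px [393.  57.] n 56517 top 0.0295 ctr [597.8 238.5] size [ 43.7 212.3] longdir 96.0
px [443. 230.] n 67558 top 0.0295 ctr [496.6 220.7] size [139.7 227.3] longdir 95.5
[0.4952 0.264  0.0702] yaw -84.0 w 0.4034586410482611
```

View pics/w4.png

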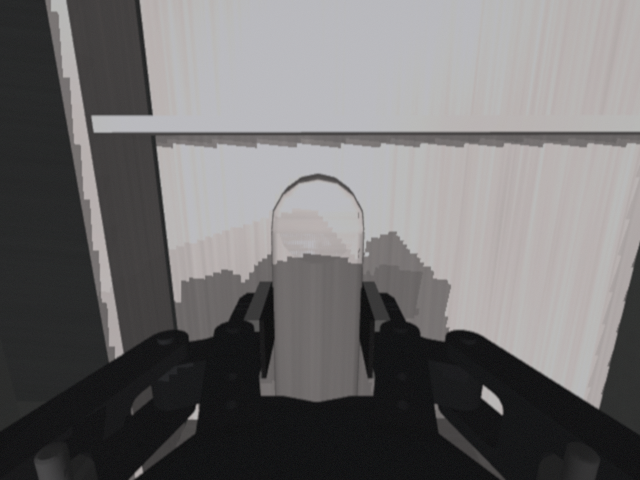

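The toe bar hangs square in the wide bay, its rounded tip at (318,176), clear of the divider at row 125.

Call:
{"fn": "arm_command", "kwargs": {"increments": "0 0 0.005 0 200; 0 0 0.005 0 200; 0 0 0 0 200"}}

```text
t: 6.3
tool_pos: [0.4966, 0.2648, 0.0642]
tool_rot: [[0.105, -0.994, 0.011], [-0.994, -0.105, -0.003], [0.004, -0.011, -1.0]]
ft_force: [-0.1, 0.4, -5.0]
gripper_width: 0.407
```

Call:
{"fn": "arm_command", "kwargs": {"increments": "0 0 0.005 0 200; 0 0 0.004 0 200"}}

```text
t: 6.55
tool_pos: [0.4974, 0.266, 0.0632]
tool_rot: [[0.105, -0.994, 0.015], [-0.994, -0.105, 0.001], [0.001, -0.015, -1.0]]
ft_force: [-10.6, -4.2, 15.7]
gripper_width: 0.406
```

Call:
{"fn": "arm_command", "kwargs": {"increments": "0 0 -0.001 0 90; 0 0 0 0 60; 0 0 0 0 60; 0 0 -0.03 0 60; 0 0 -0.05 0 0; 0 0 -0.05 0 0; 0 0 0 0 0"}}

```text
t: 7.42
tool_pos: [0.4963, 0.2658, 0.198]
tool_rot: [[0.104, -0.994, 0.018], [-0.995, -0.104, 0.002], [0.0, -0.018, -1.0]]
ft_force: [0.3, -0.7, -1.3]
gripper_width: 1.0
```

```bash
python3 w.py w5;python3 go.py 0.44 -0.24 0.18 -93 0
```

```text
px [372.  66.] n 40119 top 0.0295 ctr [621.8 235.2] size [ 94.4 226.5] longdir 96.1
px [366. 226.] n 45116 top 0.0297 ctr [493.5 221.5] size [151.6 226.4] longdir 96.2
[0.4954 0.2654 0.195 ] yaw -84.0 w 0.9991921464670506
at [0.4954 0.2654 0.195 ] yaw -84.0 tz [ 1.400e-02 -2.000e-04 -9.999e-01] F [ 0.4  0.1 -0.8] w 0.999 t 7.47 j [ 0.43 -0.03  1.45 -0.01  1.71  1.9 ]
0.0552 0.0120 0.0017 1.0 0; 0.0554 0.0110 0.0017 1.0 0; 0.0556 0.0101 0.0017 1.0 0; 0.0558 0.0091 0.0017 1.0 0; 0.0559 0.0081 0.0017 1.0 0; 0.0560 0.0071 0.0017 1.0 0; 0.0562 0.0062 0.0017 1.0 0; 0.0563 0.0052 0.0017 1.0 0; 0.0563 0.0042 0.0017 1.0 0
dist 0.5086 turn -9.0
```

View pics/w5.png

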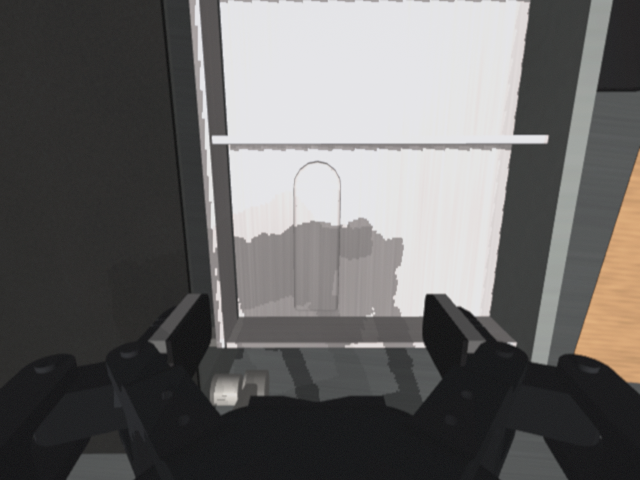

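The first toe bar lies flat in the wide bay at (317,235). Next is the second toe bar.

Call:
{"fn": "arm_command", "kwargs": {"increments": "0.04 0.012 0 1 0; 0.055 0.011 0 1 0; 0.055 0.01 0 1 0; 0.056 0.009 0.002 1 0; 0.056 0.008 0.002 1 0; 0.056 0.007 0.002 1 0; 0.056 0.006 0.002 1 0; 0.055 0.005 0.002 1 0; 0.04 0.004 0.002 1 0; 0.02 0.004 0 0 0; 0 0 0 0 0"}}

```text
t: 8.85
tool_pos: [0.4252, -0.2401, 0.158]
tool_rot: [[-0.057, -0.998, -0.016], [-0.998, 0.057, 0.005], [-0.004, 0.017, -1.0]]
ft_force: [0.3, 0.5, -0.8]
gripper_width: 1.002
```

```bash
python3 w.py w6
```

```text
px [46. 14.] n 2059 top 0.0429 ctr [568.8 -87.1] size [45.7 19.3] longdir 86.7
px [316. 205.] n 6933 top 0.0275 ctr [ 440.2 -241. ] size [ 34.9 116.6] longdir 177.8
px [483. 200.] n 4769 top 0.0432 ctr [ 444.3 -353.7] size [42.9 52.2] longdir 159.5
[ 0.4254 -0.2393  0.158 ] yaw -93.21 w 0.9977703190136032
```

```bash
python3 go.py 0.440 -0.2408 0.027 -92.4 0 0.03
```

```text
at [ 0.4254 -0.2393  0.158 ] yaw -93.21 tz [-0.0165  0.0058 -0.9998] F [-0.6 -0.3 -0.3] w 0.998 t 8.9 j [-0.58 -0.2   1.67 -0.    1.68  1.05]
0.0001 -0.0029 0.0262 -0.2 0; 0.0001 -0.0029 0.0262 -0.2 0; 0.0001 -0.0029 0.0262 -0.2 0; 0.0002 -0.0029 0.0262 -0.2 0; 0.0002 -0.0029 0.0262 -0.2 0
dist 0.1318 turn 0.8
```

Call:
{"fn": "arm_command", "kwargs": {"increments": "0 -0.004 0.026 -0.2 0; 0 -0.004 0.026 -0.2 0; 0 -0.004 0.026 -0.2 0; 0 -0.003 0.022 -0.2 0; 0 -0.002 0.015 -0.2 0; 0 0 0 0 0"}}

```text
t: 9.65
tool_pos: [0.4414, -0.2323, 0.0356]
tool_rot: [[-0.031, -0.999, -0.02], [-0.999, 0.031, 0.01], [-0.01, 0.02, -1.0]]
ft_force: [-0.8, 0.3, 0.5]
gripper_width: 0.998
```

```bash
python3 go.py 0.440 -0.2408 0.026 -92.4 0 0.03
```

```text
at [ 0.4414 -0.2323  0.0356] yaw -91.77 tz [-0.0196  0.0101 -0.9998] F [-0.8  0.3  0.5] w 0.998 t 9.65 j [-0.55 -0.1   1.8  -0.    1.46  1.05]
0.0086 0.0011 0.0096 0.6 0
dist 0.0129 turn -0.6
```

Call:
{"fn": "arm_command", "kwargs": {"increments": "0.006 0 0.006 0.6 0; 0.003 0 0.004 0 0; 0 0 0 0 0; 0 0 0 0 150; 0 0 0 0 200; 0 0 0 0 200; 0 0 0 0 200"}}

```text
t: 10.52
tool_pos: [0.4425, -0.2426, 0.0284]
tool_rot: [[-0.042, -0.999, -0.015], [-0.999, 0.042, 0.007], [-0.007, 0.015, -1.0]]
ft_force: [0.8, -0.4, -2.3]
gripper_width: 0.408
```

```bash
python3 w.py w7;python3 go.py 0.505 0.175 0.19 -83.9 200 0.05
```

```text
px [313. 238.] n 8932 top 0.0275 ctr [ 453.9 -245.5] size [34.  89.9] longdir 179.8
px [608. 327.] n 8444 top 0.0431 ctr [ 443.1 -338.4] size [60.5 29.1] longdir 11.8
px [311. 331.] n 2531 top 0.0276 ctr [ 436.2 -241.3] size [ 7.7 60.9] longdir 177.7
[ 0.4425 -0.2426  0.0284] yaw -92.42 w 0.4120849637994877
at [ 0.4425 -0.2426  0.0284] yaw -92.42 tz [-0.0148  0.0076 -0.9999] F [ 0.2 -0.5 -0.3] w 0.412 t 10.57 j [-0.57 -0.08  1.8  -0.    1.44  1.05]
-0.0420 -0.0045 -0.0162 -0.9 200; -0.0419 -0.0051 -0.0162 -0.9 200; -0.0418 -0.0057 -0.0162 -0.9 200; -0.0417 -0.0064 -0.0162 -0.9 200; -0.0416 -0.0070 -0.0162 -0.9 200; -0.0415 -0.0076 -0.0162 -0.9 200; -0.0414 -0.0082 -0.0162 -0.9 200; -0.0413 -0.0088 -0.0162 -0.9 200; -0.0412 -0.0094 -0.0162 -0.9 200; -0.0410 -0.0100 -0.0162 -0.9 200
dist 0.4521 turn 8.5
```

View pics/w7.png

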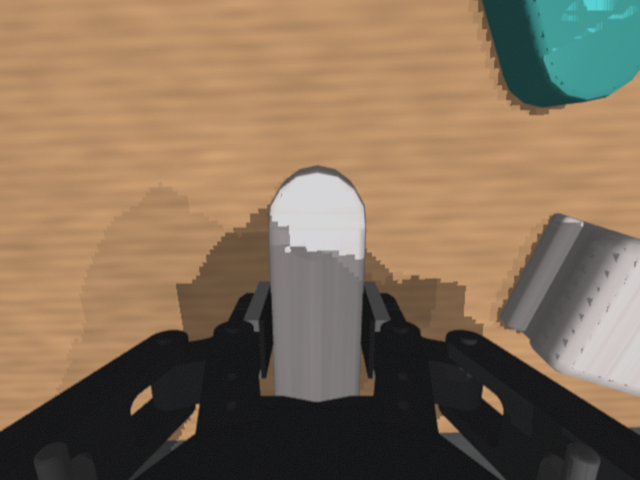

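The second toe bar is held centred in the jaws at (313,260). Lift it and carry it over.

Call:
{"fn": "arm_command", "kwargs": {"increments": "0 0 -0.03 0 200; 0 0 -0.05 0 200; -0.01 0 -0.05 0 200; -0.035 -0.005 -0.025 -1 200; -0.05 -0.007 0 -1 200; -0.05 -0.007 0 -1 200; -0.05 -0.008 0 -1 200; -0.05 -0.009 0 -1 200; -0.05 -0.01 0 -1 200; -0.05 -0.01 0 -1 200; -0.04 -0.006 0 -1.5 200; -0.025 0 0 0 200; 0 0 0 0 200"}}

```text
t: 12.2
tool_pos: [0.4934, 0.181, 0.1792]
tool_rot: [[0.109, -0.993, -0.035], [-0.994, -0.109, 0.012], [-0.016, 0.033, -0.999]]
ft_force: [0.2, -0.2, -3.8]
gripper_width: 0.409
```

```bash
python3 go.py 0.50 0.1755 0.068 -83.9 200 0.025;  python3 w.py w8
```

```text
at [0.4934 0.181  0.1792] yaw -83.77 tz [-0.035   0.0118 -0.9993] F [ 0.2 -0.2 -3.8] w 0.409 t 12.2 j [ 0.27 -0.09  1.54  0.02  1.72  1.74]
0.0012 -0.0012 0.0222 0.0 200; 0.0012 -0.0012 0.0222 0.0 200; 0.0012 -0.0012 0.0222 0.0 200; 0.0012 -0.0012 0.0222 0.0 200; 0.0012 -0.0012 0.0222 0.0 200
dist 0.1115 turn -0.1
px [261.  51.] n 33976 top 0.0295 ctr [608.3 233.8] size [ 64.2 226.3] longdir 96.2
px [251. 193.] n 37568 top 0.0297 ctr [492.9 221.4] size [150.1 226.2] longdir 96.1
[0.4935 0.18   0.1791] yaw -83.83 w 0.409594337984585
```

View pics/w8.png

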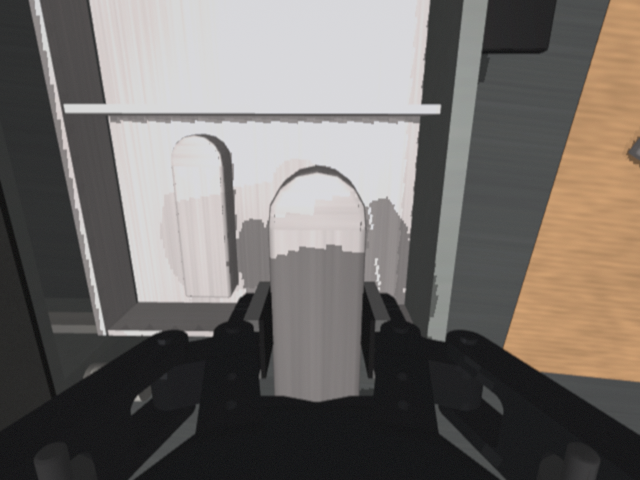

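```bash
python3 - <<'E'
s=open('go.py').read()
s=s.replace("        rows.append('%.4f %.4f %.4f %.1f %d'%(e@X,e@Y,-e[2],-np.degrees(da)/n,cl))",
"        b=-da*i/n; Rk=R@np.array([[np.cos(b),-np.sin(b),0],[np.sin(b),np.cos(b),0],[0,0,1]]); q=Rk.T@e\n        rows.append('%.4f %.4f %.4f %.1f %d'%(q[0],q[1],q[2],-np.degrees(da)/n,cl))")
open('go.py','w').write(s)
E
python3 go.py 0.50 0.1755 0.068 -83.9 200 0.025
```

```text
at [0.4935 0.18   0.1791] yaw -83.83 tz [-0.035   0.0112 -0.9993] F [-0.6 -0.2 -4.1] w 0.41 t 12.25 j [ 0.27 -0.09  1.54  0.02  1.72  1.74]
0.0014 -0.0019 0.0221 0.0 200; 0.0014 -0.0019 0.0221 0.0 200; 0.0014 -0.0019 0.0221 0.0 200; 0.0014 -0.0019 0.0221 0.0 200; 0.0014 -0.0019 0.0221 0.0 200
dist 0.1113 turn -0.1
```

Call:
{"fn": "arm_command", "kwargs": {"increments": "0.0015 -0.002 0.022 0 200; 0.0015 -0.002 0.022 0 200; 0.0015 -0.002 0.022 0 200; 0.0015 -0.002 0.022 0 200; 0.001 -0.002 0.015 0 200; 0 0 0 0 200"}}

```text
t: 13.0
tool_pos: [0.5009, 0.1684, 0.0709]
tool_rot: [[0.101, -0.994, -0.037], [-0.995, -0.101, 0.008], [-0.011, 0.036, -0.999]]
ft_force: [-0.3, -0.6, -4.5]
gripper_width: 0.408
```

```bash
python3 go.py 0.50 0.1755 0.06 -83.9 200 0.025
```

```text
at [0.5009 0.1684 0.0709] yaw -84.22 tz [-0.0372  0.0076 -0.9993] F [-0.3 -0.6 -4.5] w 0.408 t 13.0 j [ 0.25 -0.03  1.68  0.02  1.53  1.72]
-0.0070 -0.0003 0.0110 -0.3 200
dist 0.013 turn 0.3
```

Call:
{"fn": "arm_command", "kwargs": {"increments": "-0.004 0 0.004 0 200; -0.002 0 0.004 0 200; 0 0 0.003 0 200; 0 0 0.003 0 200"}}

```text
t: 13.5
tool_pos: [0.5012, 0.1753, 0.0592]
tool_rot: [[0.101, -0.994, -0.033], [-0.995, -0.101, 0.009], [-0.012, 0.031, -0.999]]
ft_force: [-1.0, -0.3, -2.8]
gripper_width: 0.406
```

Call:
{"fn": "arm_command", "kwargs": {"increments": "0 0 0.003 0 200; 0 0 0.003 0 200"}}

```text
t: 13.75
tool_pos: [0.5015, 0.1755, 0.0584]
tool_rot: [[0.101, -0.994, -0.03], [-0.995, -0.101, 0.009], [-0.012, 0.029, -1.0]]
ft_force: [-9.7, -1.5, 14.0]
gripper_width: 0.408
```

Call:
{"fn": "arm_command", "kwargs": {"increments": "0 0 -0.001 0 90; 0 0 0 0 60; 0 0 0 0 60; 0 0 -0.03 0 60; 0 0 -0.05 0 0; 0 0 -0.05 0 0; 0 0 0 0 0"}}

```text
t: 14.62
tool_pos: [0.5059, 0.1744, 0.1936]
tool_rot: [[0.101, -0.994, -0.028], [-0.995, -0.101, 0.01], [-0.012, 0.027, -1.0]]
ft_force: [-0.2, 0.9, 0.1]
gripper_width: 1.002
```

```bash
python3 w.py w9;python3 go.py 0.54 -0.08 0.19 -112 0
```

```text
px [252.  62.] n 38848 top 0.0295 ctr [616.2 234.7] size [ 85.2 226.3] longdir 96.1
px [256. 215.] n 41066 top 0.0299 ctr [493.2 221.4] size [150.4 226.1] longdir 96.1
[0.505  0.1742 0.1908] yaw -84.2 w 1.000360911301559
at [0.505  0.1742 0.1908] yaw -84.2 tz [-0.0322  0.0085 -0.9994] F [ 0.5 -0.2 -0.5] w 1.0 t 14.68 j [ 0.26 -0.07  1.49  0.02  1.74  1.73]
0.0513 -0.0018 -0.0005 5.6 0; 0.0509 -0.0068 -0.0005 5.6 0; 0.0500 -0.0117 -0.0005 5.6 0; 0.0486 -0.0165 -0.0005 5.6 0; 0.0468 -0.0211 -0.0005 5.6 0
dist 0.2566 turn -27.8
```

View pics/w9.png

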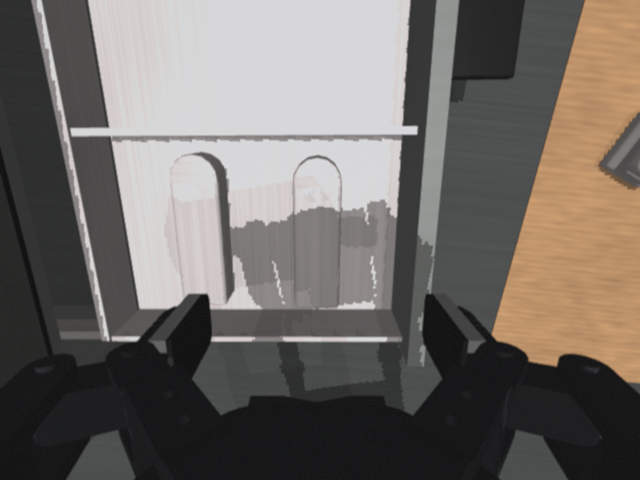

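Both toe bars lie flat in the wide bay at (200,230) and (317,230). Next are the rails.

Call:
{"fn": "arm_command", "kwargs": {"increments": "0.04 -0.004 0 5 0; 0.05 -0.008 0 5.5 0; 0.05 -0.012 0 5.5 0; 0.05 -0.018 0 5.5 0; 0.045 -0.021 0 5.5 0; 0.01 -0.004 0.01 0 0; 0 0 0 0 0"}}

```text
t: 15.55
tool_pos: [0.5417, -0.084, 0.1619]
tool_rot: [[-0.372, -0.927, -0.052], [-0.928, 0.372, 0.011], [0.009, 0.052, -0.999]]
ft_force: [0.3, -0.1, -0.9]
gripper_width: 0.999
```

```bash
python3 w.py w10
```

```text
px [295. 160.] n 5089 top 0.0432 ctr [590.1 -90.8] size [42.7 51.9] longdir 158.1
[ 0.542  -0.0835  0.1627] yaw -111.8 w 1.0045736242829142
```

View pics/w10.png

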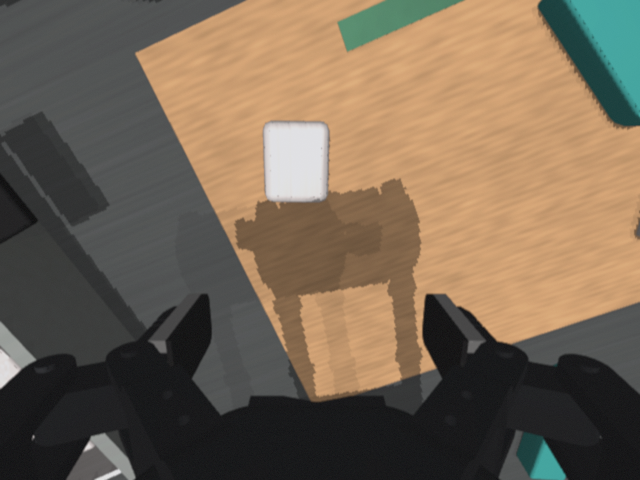

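The rail is at (295,160), its head 42.7x51.9 mm. The tool has picked up a 3° tilt, so I'll test whether a fast inward stroke and a slow return take it out.

Call:
{"fn": "arm_command", "kwargs": {"increments": "0 0.06 0 0 0; 0 0.05 0 0 0; 0 0 0 0 0"}}

```text
t: 15.98
tool_pos: [0.4367, -0.0377, 0.164]
tool_rot: [[-0.365, -0.929, -0.059], [-0.931, 0.365, 0.014], [0.009, 0.06, -0.998]]
ft_force: [0.7, -0.2, 0.0]
gripper_width: 1.001
```

Call:
{"fn": "arm_command", "kwargs": {"increments": "0 -0.01 0 0 0; 0 -0.01 0 0 0; 0 -0.01 0 0 0; 0 -0.01 0 0 0; 0 -0.01 0 0 0; 0 -0.01 0 0 0; 0 -0.01 0 0 0; 0 -0.01 0 0 0; 0 0 0 0 0"}}

```text
t: 17.1
tool_pos: [0.5194, -0.0684, 0.1585]
tool_rot: [[-0.363, -0.93, -0.059], [-0.932, 0.363, 0.014], [0.008, 0.06, -0.998]]
ft_force: [0.3, 0.4, 0.0]
gripper_width: 0.998
```

Call:
{"fn": "arm_command", "kwargs": {"increments": "0 -0.06 0 0 0; 0 -0.06 0 0 0; 0 0 0 0 0"}}

```text
t: 17.48
tool_pos: [0.6315, -0.112, 0.1466]
tool_rot: [[-0.362, -0.93, -0.066], [-0.932, 0.362, 0.016], [0.009, 0.067, -0.998]]
ft_force: [-0.4, 1.1, 0.1]
gripper_width: 0.997
```

Call:
{"fn": "arm_command", "kwargs": {"increments": "0 0 -0.06 0 0; 0 0 -0.06 0 0; 0 0 0 0 0"}}

```text
t: 17.85
tool_pos: [0.637, -0.1128, 0.2674]
tool_rot: [[-0.361, -0.93, -0.073], [-0.932, 0.361, 0.018], [0.01, 0.074, -0.997]]
ft_force: [-0.2, -0.6, 0.3]
gripper_width: 0.999
```

Call:
{"fn": "arm_command", "kwargs": {"increments": "0 0 0.06 0 0; 0 0 0.06 0 0; 0 0 0 0 0"}}

```text
t: 18.23
tool_pos: [0.6264, -0.1095, 0.1478]
tool_rot: [[-0.361, -0.93, -0.068], [-0.933, 0.36, 0.017], [0.009, 0.07, -0.998]]
ft_force: [0.1, -0.8, -0.3]
gripper_width: 1.003
```

Call:
{"fn": "arm_command", "kwargs": {"increments": "0 0 -0.025 0 0; 0 0 -0.025 0 0; 0 0 -0.025 0 0; 0 0 -0.025 0 0; 0 0 -0.025 0 0; 0 0 -0.025 0 0; 0 0 0 0 0; 0 0 0.062 0 0; 0 0 0.062 0 0; 0 0 0.02 0 0; 0 0 0 0 0"}}

```text
t: 19.6
tool_pos: [0.6296, -0.1087, 0.1863]
tool_rot: [[-0.359, -0.933, -0.031], [-0.933, 0.359, 0.009], [0.003, 0.032, -0.999]]
ft_force: [0.8, 0.2, 0.3]
gripper_width: 1.004
```

```bash
python3 go.py 0.587 -0.0885 0.10 -112 0 0.02
```

```text
at [ 0.6296 -0.1087  0.1863] yaw -111.05 tz [-0.031   0.009  -0.9995] F [0.8 0.2 0.3] w 1.004 t 19.6 j [-0.23  0.22  1.2   0.    1.75  1.71]
-0.0008 0.0088 0.0176 0.2 0; -0.0007 0.0088 0.0176 0.2 0; -0.0007 0.0089 0.0176 0.2 0; -0.0007 0.0089 0.0176 0.2 0; -0.0006 0.0089 0.0176 0.2 0
dist 0.0984 turn -1.0
```

Call:
{"fn": "arm_command", "kwargs": {"increments": "0 0.009 0.0175 0.2 0; 0 0.009 0.0175 0.2 0; 0 0.009 0.0175 0.2 0; 0 0.009 0.0175 0.2 0; 0 0.006 0.0175 0.2 0; 0 0 0 0 0"}}

```text
t: 20.35
tool_pos: [0.5912, -0.0929, 0.111]
tool_rot: [[-0.376, -0.927, -0.014], [-0.927, 0.376, 0.005], [0.0, 0.015, -1.0]]
ft_force: [-0.6, 1.0, -0.1]
gripper_width: 0.998
```

```bash
python3 w.py w11; python3 go.py 0.590 -0.0905 0.034 -112 0 0.015
```

```text
px [310. 257.] n 4908 top 0.0434 ctr [592.7 -90.6] size [39.4 48.7] longdir 157.9
[ 0.592  -0.0931  0.1124] yaw -112.07 w 1.0028299397410017
at [ 0.592  -0.0931  0.1124] yaw -112.07 tz [-0.0119  0.0048 -0.9999] F [-1.2 -0.6  0.4] w 1.003 t 20.4 j [-0.21  0.12  1.45  0.    1.59  1.74]
-0.0003 0.0003 0.0131 -0.0 0; -0.0003 0.0003 0.0131 -0.0 0; -0.0003 0.0003 0.0131 -0.0 0; -0.0003 0.0003 0.0131 -0.0 0; -0.0003 0.0003 0.0131 -0.0 0; -0.0003 0.0003 0.0131 -0.0 0
dist 0.0784 turn 0.1
```

Call:
{"fn": "arm_command", "kwargs": {"increments": "0 0 0.013 0 0; 0 0 0.013 0 0; 0 0 0.013 0 0; 0 0 0.013 0 0; 0 0 0.013 0 0; 0 0 0.012 0 0; 0 0 0 0 0"}}

```text
t: 21.28
tool_pos: [0.5924, -0.0932, 0.0317]
tool_rot: [[-0.376, -0.927, -0.01], [-0.927, 0.376, 0.004], [-0.0, 0.011, -1.0]]
ft_force: [-0.4, 0.9, -0.8]
gripper_width: 1.0
```

```bash
python3 go.py 0.590 -0.0905 0.032 -112 0 0.015
```

```text
at [ 0.5924 -0.0932  0.0317] yaw -112.08 tz [-0.01    0.0044 -0.9999] F [-0.4  0.9 -0.8] w 1.0 t 21.27 j [-0.21  0.17  1.54  0.    1.45  1.74]
-0.0016 0.0032 -0.0003 -0.1 0
dist 0.0036 turn 0.1
```

Call:
{"fn": "arm_command", "kwargs": {"increments": "-0.0015 0.002 0 0 0; 0 0 0 0 100; 0 0 0 0 180; 0 0 0 0 180; 0 0 0 0 180; 0 0 -0.015 0 180; 0 0 -0.025 0 180; 0 0 -0.03 0 180; 0 0 -0.03 0 180; 0 0 -0.03 0 180; 0 0 0 0 180"}}

```text
t: 22.65
tool_pos: [0.5921, -0.0916, 0.1698]
tool_rot: [[-0.376, -0.927, -0.009], [-0.927, 0.376, 0.004], [-0.0, 0.009, -1.0]]
ft_force: [0.7, -0.3, -3.3]
gripper_width: 0.507
```

```bash
python3 w.py w12; python3 go.py 0.628 0.19 0.19 -83.9 180 0.03
```

```text
px [29. 31.] n 3677 top 0.0511 ctr [780.8  21.9] size [52.3 34. ] longdir 85.4
px [ 13. 403.] n 884 top 0.0301 ctr [546.7 218.7] size [24.7 52.3] longdir 102.2
[ 0.5914 -0.0914  0.1675] yaw -112.08 w 0.5060487357882139
at [ 0.5914 -0.0914  0.1675] yaw -112.08 tz [-0.0119  0.0047 -0.9999] F [ 0.1  0.3 -3.4] w 0.506 t 22.7 j [-0.21  0.1   1.37  0.    1.69  1.75]
-0.0275 0.0072 -0.0022 -2.8 180; -0.0278 0.0059 -0.0022 -2.8 180; -0.0280 0.0045 -0.0022 -2.8 180; -0.0282 0.0031 -0.0022 -2.8 180; -0.0283 0.0017 -0.0022 -2.8 180; -0.0284 0.0003 -0.0022 -2.8 180; -0.0284 -0.0011 -0.0022 -2.8 180; -0.0283 -0.0025 -0.0022 -2.8 180; -0.0281 -0.0039 -0.0022 -2.8 180; -0.0279 -0.0052 -0.0022 -2.8 180
dist 0.2847 turn 28.2
```

View pics/w12.png

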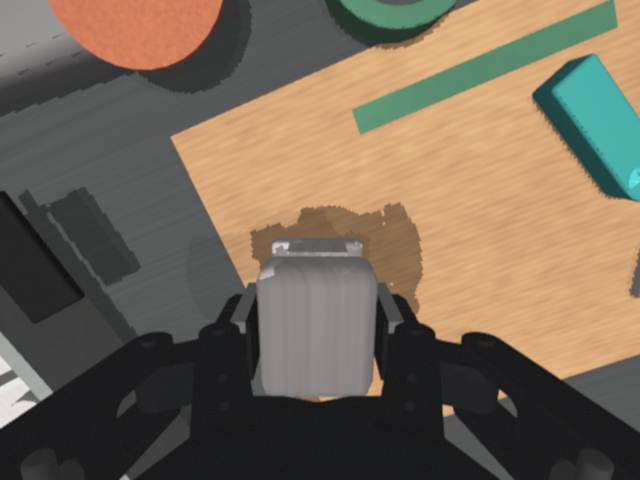

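Call:
{"fn": "arm_command", "kwargs": {"increments": "-0.015 0.005 -0.01 -2 180; -0.027 0.007 -0.01 -2.8 180; -0.028 0.006 -0.003 -2.8 180; -0.028 0.005 0 -2.8 180; -0.028 0.003 0 -2.8 180; -0.028 0.002 0 -2.8 180; -0.028 0 0 -2.8 180; -0.028 -0.001 0 -2.8 180; -0.028 -0.002 0 -2.8 180; -0.028 -0.003 0 -2.8 180; -0.028 -0.004 0 0 180; -0.028 0.003 0 0 180; -0.025 0.003 0 0 180; 0 0 0 0 180"}}

```text
t: 24.45
tool_pos: [0.5881, 0.2823, 0.1741]
tool_rot: [[0.131, -0.99, -0.048], [-0.991, -0.132, 0.006], [-0.012, 0.047, -0.999]]
ft_force: [-0.1, -1.1, -2.2]
gripper_width: 0.509
```

```bash
python3 w.py w13; python3 go.py 0.6188 0.276 0.08 -83.9 180 0.02
```

```text
px [388. 179.] n 39979 top 0.0295 ctr [622.2 235.2] size [100.8 226.5] longdir 96.1
px [470. 309.] n 4463 top 0.0303 ctr [527.7 149.2] size [58.6 74.7] longdir 96.2
[0.5884 0.2813 0.174 ] yaw -82.52 w 0.505249693914021
at [0.5884 0.2813 0.174 ] yaw -82.52 tz [-0.0479  0.0051 -0.9988] F [-0.7 -0.1 -2.8] w 0.505 t 24.5 j [0.38 0.27 1.17 0.02 1.75 1.83]
0.0020 -0.0068 0.0185 0.3 180; 0.0020 -0.0068 0.0185 0.3 180; 0.0020 -0.0068 0.0185 0.3 180; 0.0019 -0.0068 0.0185 0.3 180; 0.0019 -0.0068 0.0185 0.3 180
dist 0.0989 turn -1.4
```

View pics/w13.png

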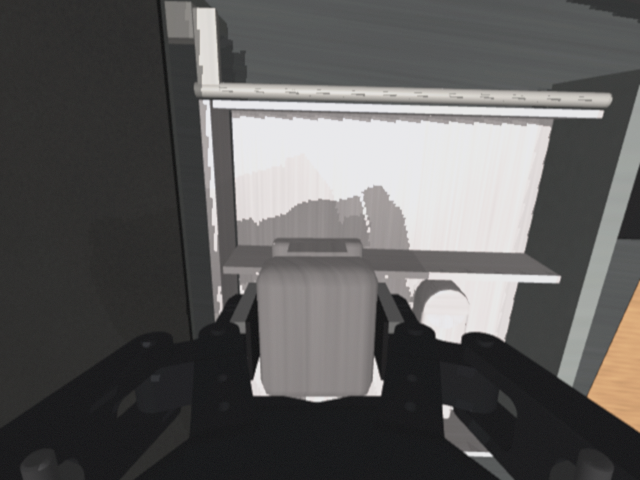

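Call:
{"fn": "arm_command", "kwargs": {"increments": "0 -0.005 -0.025 0.5 180; 0 -0.005 -0.025 0.5 180; 0 -0.005 -0.025 0.4 180; 0 -0.005 -0.025 0 180; 0.002 -0.005 -0.025 0 180; 0 -0.003 -0.02 0 180; 0 0 0 0 180; 0 0 0.062 0 180; 0 0 0.062 0 180; 0 0 0.02 0 180; 0 0 0 0 180"}}

```text
t: 25.88
tool_pos: [0.6144, 0.2747, 0.1629]
tool_rot: [[0.103, -0.993, -0.061], [-0.995, -0.103, -0.003], [-0.003, 0.061, -0.998]]
ft_force: [0.0, 0.1, -2.0]
gripper_width: 0.506
```

```bash
python3 go.py 0.618 0.277 0.08 -83.9 180 0.02
```

```text
at [0.6144 0.2747 0.1629] yaw -84.1 tz [-0.0611 -0.0032 -0.9981] F [ 0.   0.1 -2. ] w 0.506 t 25.88 j [0.36 0.34 1.1  0.02 1.76 1.83]
-0.0003 -0.0018 0.0165 -0.0 180; -0.0003 -0.0018 0.0165 -0.0 180; -0.0003 -0.0018 0.0165 -0.0 180; -0.0003 -0.0018 0.0165 -0.0 180; -0.0003 -0.0018 0.0165 -0.0 180
dist 0.083 turn 0.2
```

Call:
{"fn": "arm_command", "kwargs": {"increments": "0 0 0 0 180; 0 0 0 0 180; 0 0 0 0 180; 0 0 0 0 180; 0 0 0 0 180; 0 0 0 0 180; 0 0 0 0 180; 0 0 0 0 180"}}

```text
t: 26.88
tool_pos: [0.6162, 0.275, 0.1682]
tool_rot: [[0.103, -0.993, -0.054], [-0.995, -0.103, -0.0], [-0.005, 0.053, -0.999]]
ft_force: [-0.6, -0.2, -3.3]
gripper_width: 0.509
```

Call:
{"fn": "arm_command", "kwargs": {"increments": "0 0 -0.025 0 180; 0 0 -0.025 0 180; 0 0 -0.025 0 180; 0 0 -0.025 0 180; 0 0 0 0 180"}}

```text
t: 27.5
tool_pos: [0.6213, 0.275, 0.2692]
tool_rot: [[0.103, -0.993, -0.056], [-0.995, -0.103, -0.001], [-0.004, 0.056, -0.998]]
ft_force: [0.6, -0.1, -2.0]
gripper_width: 0.506
```

Call:
{"fn": "arm_command", "kwargs": {"increments": "0 0 0.025 0 180; 0 0 0.025 0 180; 0 0 0.025 0 180; 0 0 0.025 0 180; 0 0 0 0 180"}}

```text
t: 28.12
tool_pos: [0.6135, 0.2742, 0.1586]
tool_rot: [[0.103, -0.993, -0.064], [-0.995, -0.103, -0.004], [-0.002, 0.064, -0.998]]
ft_force: [-0.3, -0.3, -2.6]
gripper_width: 0.507
```

Call:
{"fn": "arm_command", "kwargs": {"increments": "0 -0.001 0.015 0 180; 0 -0.002 0.018 0 180; 0 -0.002 0.018 0 180; 0 -0.002 0.018 0 180; 0 -0.001 0.015 0 180; 0 0 0 0 180; 0 0 0 0 180"}}

```text
t: 29.0
tool_pos: [0.6169, 0.2748, 0.0695]
tool_rot: [[0.103, -0.993, -0.062], [-0.995, -0.103, -0.004], [-0.003, 0.062, -0.998]]
ft_force: [0.2, 0.1, -2.8]
gripper_width: 0.506
```

```bash
python3 go.py 0.618 0.277 0.065 -83.9 180 0.02
```

```text
at [0.6169 0.2748 0.0695] yaw -84.1 tz [-0.0621 -0.0037 -0.9981] F [ 0.2  0.1 -2.8] w 0.506 t 29.0 j [0.36 0.38 1.22 0.02 1.6  1.83]
-0.0020 -0.0016 0.0044 -0.2 180
dist 0.0051 turn 0.2
```

Call:
{"fn": "arm_command", "kwargs": {"increments": "0 0 0.004 0 180; 0 0 0.004 0 180; 0 0 0.003 0 180"}}

```text
t: 29.38
tool_pos: [0.6173, 0.2752, 0.0647]
tool_rot: [[0.103, -0.993, -0.057], [-0.995, -0.103, -0.002], [-0.004, 0.057, -0.998]]
ft_force: [-5.6, -2.7, 8.7]
gripper_width: 0.507
```

Call:
{"fn": "arm_command", "kwargs": {"increments": "0 0 0.004 0 180; 0 0 0.004 0 180; 0 0 0.004 0 180; 0 0 0.004 0 180"}}

```text
t: 29.88
tool_pos: [0.6184, 0.2758, 0.0644]
tool_rot: [[0.103, -0.994, -0.045], [-0.995, -0.103, 0.002], [-0.006, 0.045, -0.999]]
ft_force: [-3.8, -2.0, 9.9]
gripper_width: 0.503
```

Call:
{"fn": "arm_command", "kwargs": {"increments": "0 0 0.005 0 180; 0 0 0.005 0 180; 0 0 0.005 0 180; 0 0 0.005 0 180; 0 0 0.005 0 180; 0 0 0.005 0 180; 0 0 0.005 0 180; 0 0 0.005 0 180"}}

```text
t: 30.88
tool_pos: [0.623, 0.2784, 0.0639]
tool_rot: [[0.104, -0.995, -0.013], [-0.995, -0.104, 0.012], [-0.013, 0.012, -1.0]]
ft_force: [-8.6, -1.9, 12.9]
gripper_width: 0.504
```

Pressing on the floor squares the tool up again: tilt is now about 0.7°. Release.

Call:
{"fn": "arm_command", "kwargs": {"increments": "0 0 -0.002 0 90; 0 0 0 0 60; 0 0 0 0 60; 0 0 -0.015 0 60; 0 0 -0.025 0 0; 0 0 -0.025 0 0; 0 0 -0.025 0 0; 0 0 -0.025 0 0; 0 0 0 0 0"}}

```text
t: 32.0
tool_pos: [0.6256, 0.2773, 0.191]
tool_rot: [[0.104, -0.995, -0.007], [-0.995, -0.104, 0.014], [-0.015, 0.005, -1.0]]
ft_force: [-0.0, -0.0, 0.6]
gripper_width: 1.004
```

```bash
python3 w.py w14; python3 go.py 0.43 -0.34 0.19 -112 0 0.03; python3 meas.py scene
```

```text
px [597.  23.] n 4195 top 0.0507 ctr [785.5 111.2] size [68.3 30. ] longdir 86.4
px [379. 231.] n 26236 top 0.0295 ctr [620.  234.9] size [ 96.6 226.5] longdir 96.0
px [319. 358.] n 11911 top 0.0298 ctr [494. 262.] size [ 91.7 146.3] longdir 96.4
px [417. 374.] n 2069 top 0.0575 ctr [515.4 178.3] size [83.3 31.8] longdir 4.4
[0.6251 0.2772 0.189 ] yaw -84.05 w 1.0016860165369843
at [0.6251 0.2772 0.189 ] yaw -84.05 tz [-0.0094  0.0132 -0.9999] F [-0.3  0.4 -0.3] w 1.002 t 32.05 j [0.36 0.32 1.08 0.02 1.75 1.83]
0.0270 0.0117 -0.0003 1.3 0; 0.0272 0.0111 -0.0003 1.3 0; 0.0275 0.0105 -0.0003 1.3 0; 0.0277 0.0099 -0.0003 1.3 0; 0.0279 0.0093 -0.0003 1.3 0; 0.0281 0.0087 -0.0003 1.3 0; 0.0283 0.0080 -0.0003 1.3 0; 0.0285 0.0074 -0.0003 1.3 0; 0.0286 0.0068 -0.0003 1.3 0; 0.0288 0.0061 -0.0003 1.3 0; 0.0289 0.0055 -0.0003 1.3 0; 0.0290 0.0049 -0.0003 1.3 0; 0.0291 0.0042 -0.0003 1.3 0; 0.0292 0.0036 -0.0003 1.3 0; 0.0293 0.0029 -0.0003 1.3 0; 0.0293 0.0023 -0.0003 1.3 0; 0.0294 0.0016 -0.0003 1.3 0; 0.0294 0.0010 -0.0003 1.3 0; 0.0294 0.0003 -0.0003 1.3 0; 0.0294 -0.0003 -0.0003 1.3 0; 0.0294 -0.0010 -0.0003 1.3 0; 0.0294 -0.0016 -0.0003 1.3 0
dist 0.6473 turn -27.9
scene
25 px [212. 153.] n 701 top 0.0398 ctr [48.2 -7.4] size [127.5  50.3] ang 82.8
27 px [390. 183.] n 5409 top 0.0728 ctr [569.3 243.1] size [312.7 225.6] ang 6.7
64 px [548. 275.] n 1485 top 0.0168 ctr [1030.8  337.5] size [151.2 220.7] ang 17.3
78 px [419. 275.] n 968 top 0.0538 ctr [794.6  68.8] size [143.7  50.8] ang 84.1
98 px [211. 301.] n 368 top 0.0462 ctr [ 448.  -356.4] size [42.7 54. ] ang 70.6
137 px [ 21. 456.] n 2181 top 0.0437 ctr [ 441.8 -901.9] size [183.7  85.6] ang 0.2
138 px [382. 449.] n 604 top 0.0324 ctr [1001.1 -322.3] size [23.6 99.6] ang 62.0
```

View pics/w14.png

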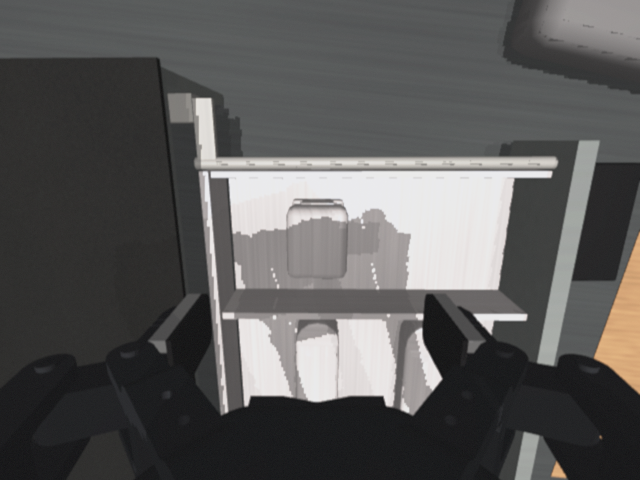

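The rail stands in the narrow bay at (318,240). The last rail is still at about (446,-355).

Call:
{"fn": "arm_command", "kwargs": {"increments": "0.02 0.01 0 0 0; 0.035 0.015 0 1 0; 0.045 0.017 0 2 0; 0.047 0.016 0 2 0; 0.047 0.015 0 2 0; 0.048 0.014 0 2 0; 0.048 0.012 0 2 0; 0.048 0.011 0 2 0; 0.048 0.009 0 2 0; 0.048 0.007 0 2 0; 0.048 0.005 0 2 0; 0.048 0.003 0 2 0; 0.045 0.001 0 2 0; 0.035 0 0 2 0; 0.02 0 0 2 0; 0.01 0 0 0 0; 0 0 0 0 0"}}

```text
t: 34.22
tool_pos: [0.4095, -0.3675, 0.1527]
tool_rot: [[-0.371, -0.927, -0.055], [-0.929, 0.37, 0.023], [-0.001, 0.059, -0.998]]
ft_force: [-0.5, -0.5, -0.2]
gripper_width: 1.005
```

```bash
python3 w.py w15; python3 go.py 0.446 -0.355 0.11 -111 0 0.02
```

```text
px [279. 189.] n 5049 top 0.0432 ctr [ 445.  -356.4] size [42.1 51.9] longdir 158.3
[ 0.4097 -0.3671  0.1527] yaw -111.75 w 1.0032427804045103
at [ 0.4097 -0.3671  0.1527] yaw -111.75 tz [-0.0544  0.0232 -0.9982] F [ 1.   0.5 -0.3] w 1.003 t 34.27 j [-0.78  0.01  1.49 -0.02  1.7   1.17]
-0.0082 -0.0106 0.0137 -0.2 0; -0.0082 -0.0106 0.0137 -0.2 0; -0.0081 -0.0106 0.0137 -0.2 0
dist 0.0574 turn 0.7
```

View pics/w15.png

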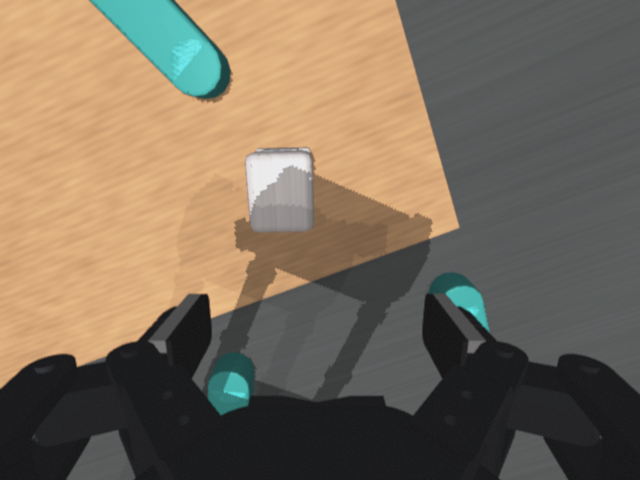

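Call:
{"fn": "arm_command", "kwargs": {"increments": "-0.006 -0.01 0.01 0 0; -0.008 -0.011 0.014 0 0; -0.008 -0.011 0.014 0 0; 0 0 0.005 0 0; 0 0 0 0 0"}}

```text
t: 34.9
tool_pos: [0.4495, -0.3532, 0.1035]
tool_rot: [[-0.365, -0.929, -0.055], [-0.931, 0.364, 0.025], [-0.003, 0.061, -0.998]]
ft_force: [0.5, -0.1, 0.6]
gripper_width: 1.004
```

```bash
python3 w.py w16; python3 go.py 0.446 -0.356 0.034 -111.5 0 0.015
```

```text
px [324. 264.] n 4557 top 0.0435 ctr [ 445.  -357.2] size [36.5 47.1] longdir 159.9
[ 0.4495 -0.3533  0.1038] yaw -111.44 w 1.0011990136933158
at [ 0.4495 -0.3533  0.1038] yaw -111.44 tz [-0.055   0.0248 -0.9982] F [-0.   0.3  0.1] w 1.001 t 34.95 j [-0.72  0.09  1.5  -0.02  1.62  1.23]
0.0008 -0.0004 0.0140 0.0 0; 0.0008 -0.0004 0.0140 0.0 0; 0.0008 -0.0004 0.0140 0.0 0; 0.0008 -0.0004 0.0140 0.0 0; 0.0008 -0.0004 0.0140 0.0 0
dist 0.0699 turn -0.1
```

Call:
{"fn": "arm_command", "kwargs": {"increments": "0.001 0 0.012 0 0; 0.001 0 0.014 0 0; 0.001 0 0.014 0 0; 0.001 0 0.014 0 0; 0 0 0.012 0 0; 0 0 0.004 0 0; 0 0 0 0 0"}}

```text
t: 35.83
tool_pos: [0.4428, -0.3562, 0.029]
tool_rot: [[-0.367, -0.929, -0.055], [-0.93, 0.366, 0.025], [-0.003, 0.06, -0.998]]
ft_force: [0.8, -1.1, 0.9]
gripper_width: 1.0
```

```bash
python3 go.py 0.446 -0.356 0.033 -111.5 0 0.015
```

```text
at [ 0.4428 -0.3562  0.029 ] yaw -111.54 tz [-0.0551  0.0246 -0.9982] F [ 0.8 -1.1  0.9] w 1.0 t 35.83 j [-0.73  0.13  1.59 -0.02  1.48  1.22]
-0.0014 -0.0027 -0.0041 -0.0 0
dist 0.0051 turn 0.0
```

Call:
{"fn": "arm_command", "kwargs": {"increments": "-0.001 -0.002 -0.003 0 0; 0 0 0 0 100; 0 0 0 0 180; 0 0 0 0 180; 0 0 0 0 180; 0 0 -0.015 0 180; 0 0 -0.025 0 180; 0 0 -0.03 0 180; 0 0 -0.03 0 180; 0 0 -0.03 0 180; 0 0 -0.02 0 180; 0 0 0 0 180"}}

```text
t: 37.33
tool_pos: [0.4536, -0.3595, 0.1909]
tool_rot: [[-0.367, -0.929, -0.055], [-0.93, 0.366, 0.024], [-0.002, 0.06, -0.998]]
ft_force: [0.4, -0.1, -2.7]
gripper_width: 0.51
```

```bash
python3 w.py w17; python3 go.py 0.627 0.185 0.19 -83.9 180 0.045
```

```text
[ 0.4533 -0.3592  0.1895] yaw -111.54 w 0.5053181189921764
at [ 0.4533 -0.3592  0.1895] yaw -111.54 tz [-0.0559  0.0254 -0.9981] F [-0.7 -0.  -2.4] w 0.505 t 37.38 j [-0.72  0.08  1.35 -0.02  1.77  1.22]
-0.0438 0.0029 0.0003 -2.1 180; -0.0439 0.0013 0.0003 -2.1 180; -0.0439 -0.0003 0.0003 -2.1 180; -0.0439 -0.0020 0.0003 -2.1 180; -0.0438 -0.0036 0.0003 -2.1 180; -0.0436 -0.0052 0.0003 -2.1 180; -0.0434 -0.0068 0.0003 -2.1 180; -0.0431 -0.0084 0.0003 -2.1 180; -0.0428 -0.0100 0.0003 -2.1 180; -0.0424 -0.0116 0.0003 -2.1 180; -0.0419 -0.0132 0.0003 -2.1 180; -0.0414 -0.0147 0.0003 -2.1 180; -0.0408 -0.0162 0.0003 -2.1 180
dist 0.5713 turn 27.6
```

View pics/w17.png

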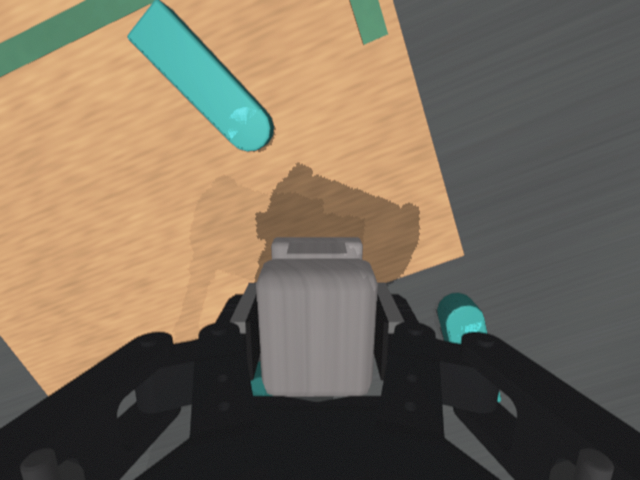

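The last rail is held between the jaws at (317,320).

Call:
{"fn": "arm_command", "kwargs": {"increments": "-0.02 0.001 -0.003 0 180; -0.035 0.002 -0.003 -2 180; -0.044 0.001 -0.003 -2.1 180; -0.044 0 -0.003 -2.1 180; -0.044 -0.002 -0.003 -2.1 180; -0.044 -0.004 -0.003 -2.1 180; -0.044 -0.006 -0.003 -2.1 180; -0.044 -0.008 -0.003 -2.1 180; -0.043 -0.009 -0.003 -2.1 180; -0.043 -0.011 -0.003 -2.1 180; -0.042 -0.012 -0.003 -2.1 180; -0.042 -0.014 -0.003 -2.1 180; -0.035 -0.014 -0.003 -2.1 180; -0.025 -0.012 0 -2 180; -0.015 -0.008 0 0 180; -0.006 -0.004 0 0 180; 0 0 0 0 180; 0 0 0 0 180"}}

```text
t: 39.62
tool_pos: [0.6372, 0.2292, 0.2134]
tool_rot: [[0.115, -0.989, -0.091], [-0.992, -0.119, 0.034], [-0.044, 0.087, -0.995]]
ft_force: [-0.4, 0.3, -2.2]
gripper_width: 0.513
```

```bash
python3 w.py w18; python3 go.py 0.627 0.189 0.10 -83.9 180 0.025
```

```text
px [568.  27.] n 8493 top 0.0509 ctr [786.4  85. ] size [121.8  38.4] longdir 84.9
px [330. 211.] n 19225 top 0.0295 ctr [618.6 234.7] size [ 94.8 226.8] longdir 96.1
[0.6372 0.2291 0.2134] yaw -83.4 w 0.505038725383999
at [0.6372 0.2291 0.2134] yaw -83.4 tz [-0.0914  0.0338 -0.9952] F [ 0.4 -0.7 -3. ] w 0.505 t 39.67 j [0.27 0.37 0.98 0.06 1.87 1.74]
0.0087 0.0010 0.0225 0.1 180; 0.0087 0.0010 0.0225 0.1 180; 0.0087 0.0010 0.0225 0.1 180; 0.0087 0.0010 0.0225 0.1 180; 0.0087 0.0009 0.0225 0.1 180
dist 0.1207 turn -0.5
```

View pics/w18.png

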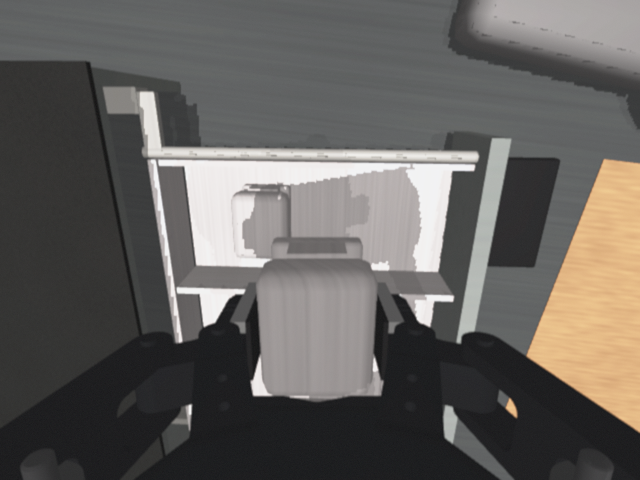

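Call:
{"fn": "arm_command", "kwargs": {"increments": "0.006 0 0.015 0 180; 0.009 0.001 0.022 0 180; 0.009 0.001 0.022 0.2 180; 0.009 0.001 0.022 0.2 180; 0.006 0.001 0.018 0.2 180; 0.002 0 0.008 0 180; 0 0 0 0 180; 0 0 0 0 180"}}

```text
t: 40.67
tool_pos: [0.6291, 0.1846, 0.1076]
tool_rot: [[0.096, -0.992, -0.084], [-0.994, -0.099, 0.035], [-0.043, 0.08, -0.996]]
ft_force: [-0.4, -0.6, -2.3]
gripper_width: 0.506
```

```bash
python3 w.py w19; python3 go.py 0.627 0.187 0.067 -83.9 180 0.025
```

```text
px [248. 227.] n 30750 top 0.0296 ctr [618.2 235. ] size [ 92.9 226. ] longdir 96.0
px [163. 443.] n 1513 top 0.0576 ctr [500.1 265.6] size [15.8 57. ] longdir 148.8
[0.6292 0.1847 0.1076] yaw -84.49 w 0.5086506749170085
at [0.6292 0.1847 0.1076] yaw -84.49 tz [-0.0838  0.0354 -0.9959] F [-0.1  0.1 -2.5] w 0.509 t 40.73 j [0.21 0.32 1.23 0.05 1.67 1.68]
-0.0004 -0.0006 0.0204 -0.3 180; -0.0004 -0.0006 0.0204 -0.3 180
dist 0.0408 turn 0.6
```

View pics/w19.png

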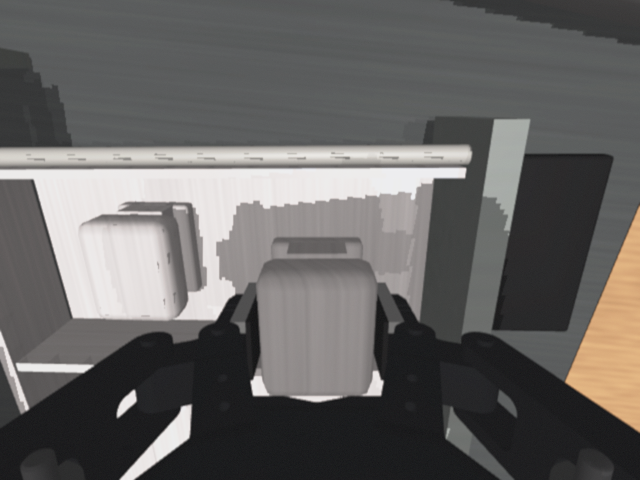

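The rail hangs clear over the narrow bay; the standing rail is at (135,265).

Call:
{"fn": "arm_command", "kwargs": {"increments": "0 0 0.015 0 180; 0 0 0.015 -0.3 180; 0 0 0.008 -0.3 180; 0 0 0.004 0 180; 0 0 0.004 0 180"}}

```text
t: 41.35
tool_pos: [0.6259, 0.187, 0.065]
tool_rot: [[0.108, -0.991, -0.08], [-0.993, -0.111, 0.035], [-0.044, 0.075, -0.996]]
ft_force: [-10.4, -3.8, 23.2]
gripper_width: 0.507
```

Call:
{"fn": "arm_command", "kwargs": {"increments": "0 0 0.003 0 180; 0 0 0.004 0 180; 0 0 0.004 0 180; 0 0 0.005 0 180; 0 0 0.005 0 180; 0 0 0.005 0 180; 0 0 0.005 0 180; 0 0 0.005 0 180"}}

```text
t: 42.35
tool_pos: [0.6255, 0.1871, 0.0648]
tool_rot: [[0.109, -0.992, -0.061], [-0.993, -0.111, 0.035], [-0.041, 0.056, -0.998]]
ft_force: [-9.1, -2.6, 16.7]
gripper_width: 0.505
```

Call:
{"fn": "arm_command", "kwargs": {"increments": "0 0 -0.002 0 90; 0 0 0 0 60; 0 0 0 0 60; 0 0 -0.015 0 60; 0 0 -0.025 0 0; 0 0 -0.025 0 0; 0 0 -0.025 0 0; 0 0 -0.025 0 0; 0 0 0 0 0"}}

```text
t: 43.48
tool_pos: [0.6338, 0.1831, 0.19]
tool_rot: [[0.109, -0.992, -0.056], [-0.993, -0.111, 0.036], [-0.042, 0.052, -0.998]]
ft_force: [0.7, -0.2, -0.7]
gripper_width: 1.003
```

```bash
python3 w.py w20; python3 meas.py scene
python3 - <<'E'
from h import *
c=cam('scene'); cv2.imwrite('pics/s2.png',cv2.resize(c['img'],(800,600)))
E
```

```text
px [547.  23.] n 9383 top 0.0509 ctr [784.2  69.2] size [149.2  33.1] longdir 86.1
px [265. 215.] n 20512 top 0.0296 ctr [619.6 235. ] size [ 96.1 226.2] longdir 96.1
px [312. 353.] n 12734 top 0.0299 ctr [492.9 178.1] size [110.3 140.7] longdir 96.1
px [217. 367.] n 2495 top 0.0575 ctr [498.1 264.1] size [105.8  35.1] longdir 5.5
[0.6332 0.1829 0.188 ] yaw -83.73 w 1.0046112024443736
scene
27 px [211. 153.] n 650 top 0.0385 ctr [ 49.1 -10.8] size [126.9  42.6] ang 78.2
32 px [389. 184.] n 4791 top 0.0732 ctr [568.4 249.9] size [313.1 241. ] ang 6.7
65 px [542. 238.] n 83 top 0.017 ctr [964.5 409.9] size [66.2 37.6] ang 8.5
75 px [551. 277.] n 1290 top 0.0172 ctr [1031.1  336.2] size [151.5 221.4] ang 17.7
79 px [532. 258.] n 127 top 0.0178 ctr [973.5 338.8] size [ 41.7 102.3] ang 17.8
89 px [419. 275.] n 967 top 0.0538 ctr [793.6  68.8] size [145.9  48.5] ang 83.7
152 px [ 21. 456.] n 2184 top 0.0436 ctr [ 441.3 -901.5] size [ 85.6 181.4] ang 89.7
153 px [382. 449.] n 597 top 0.0324 ctr [1000.5 -323.1] size [24.4 98.2] ang 63.9
```

View pics/w20.png

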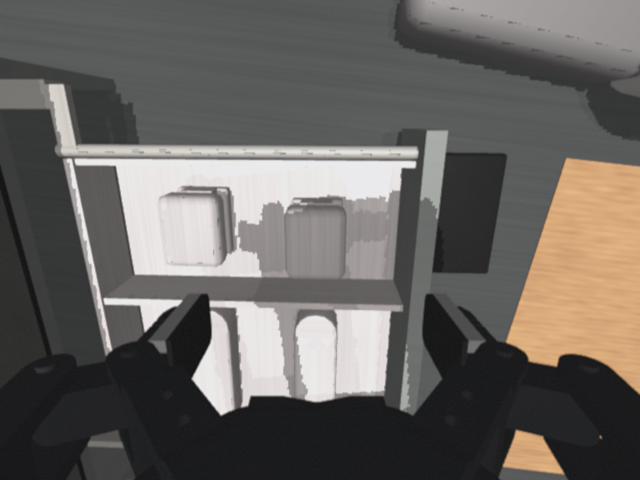

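View pics/s2.png

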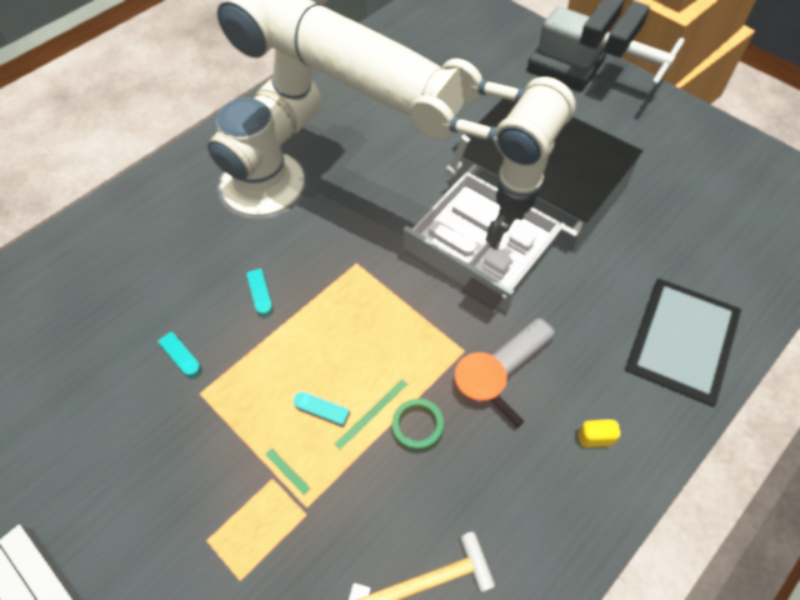

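All four dollies stand in their bays: rails at (195,230) and (315,238), toe bars below them. The bench holds only the turquoise decoys, and the black paddle is at (475,212). Now I'll measure the paddle and panel.

```bash
cat > lev.py <<'E'
from h import *
c=cam('wrist'); W=cloud(c); im=c['img'].astype(int)
th=np.radians(6.1); ex=np.array([-np.sin(th),np.cos(th)]); ey=-np.array([np.cos(th),np.sin(th)])
B=np.array([.4930,.2208])
X=(W[...,:2]-B)@ex; Y=(W[...,:2]-B)@ey; Z=W[...,2]
def st(n,m):
    print(n,m.sum(), 'bayx',np.nanpercentile(X[m],[1,50,99]).round(4),'bayy',np.nanpercentile(Y[m],[1,50,99]).round(4),'z',np.nanpercentile(Z[m],[5,50,95]).round(4)) if m.sum()>20 else print(n,m.sum())
dark=im.max(-1)<75
st('paddle',dark&(Z>.05)&(Z<.09)&(X<-.12)&(X>-.25))
st('paneltop',(Z>.088)&(Z<.102)&(X<-.09)&(X>-.16)&(im.min(-1)>85))
m=dark&(Z>.05)&(Z<.09)&(X<-.12)&(X>-.25)
if m.sum()>20:
    r=cv2.minAreaRect((W[m][:,:2]*1000).astype(np.float32)); print(r)
E
python3 lev.py
```

```text
paddle 7297 bayx [-0.1672 -0.1485 -0.13  ] bayy [-0.1899 -0.1532 -0.1102] z [0.0774 0.0785 0.0796]
paneltop 5275 bayx [-0.1241 -0.1178 -0.1122] bayy [-0.2032 -0.1296 -0.0063] z [0.0935 0.0945 0.0955]
((657.5247192382812, 88.88945007324219), (81.71961212158203, 39.22587966918945), 5.819423198699951)
```

```bash
python3 go.py 0.634 0.088 0.135 -83.9 255 0.025
```

```text
at [0.6321 0.1828 0.1846] yaw -83.73 tz [-0.0645  0.0343 -0.9973] F [-0.4  0.6 -0.9] w 1.002 t 43.67 j [0.21 0.29 1.12 0.05 1.78 1.68]
0.0193 0.0011 0.0092 0.0 255; 0.0193 0.0011 0.0092 0.0 255; 0.0193 0.0011 0.0092 0.0 255; 0.0193 0.0011 0.0092 0.0 255; 0.0193 0.0011 0.0092 0.0 255
dist 0.107 turn -0.2
```

Call:
{"fn": "arm_command", "kwargs": {"increments": "0.015 0.001 0.003 0 255; 0.019 0.001 0.006 0 255; 0.019 0.001 0.009 0 255; 0.019 0.001 0.009 0 255; 0.017 0.001 0.009 0 255; 0.004 0 0.004 0 255; 0 0 0 0 255; 0 0 0 0 255"}}

```text
t: 44.68
tool_pos: [0.6332, 0.0829, 0.1337]
tool_rot: [[0.107, -0.992, -0.071], [-0.993, -0.109, 0.033], [-0.041, 0.067, -0.997]]
ft_force: [-0.2, 1.0, 0.3]
gripper_width: 0.002
```

```bash
python3 w.py w21;  python3 lev.py; python3 go.py 0.634 0.088 0.10 -83.9 255 0.025
```

```text
px [501.   6.] n 1048 top 0.0496 ctr [764.3  15.8] size [ 7.5 46.7] longdir 95.5
px [128. 212.] n 19096 top 0.0297 ctr [620.7 228.7] size [ 96.5 175.5] longdir 96.1
px [ 31. 376.] n 5374 top 0.0575 ctr [514.9 264.9] size [74.8 36. ] longdir 5.5
px [124. 353.] n 2934 top 0.0298 ctr [525.4 224.8] size [43. 83.] longdir 125.0
[0.6332 0.0831 0.1338] yaw -83.86 w -0.001991789867931666
paddle 14423 bayx [-0.1677 -0.1435 -0.124 ] bayy [-0.1994 -0.1546 -0.0896] z [0.0643 0.0784 0.0822]
paneltop 5967 bayx [-0.1242 -0.1183 -0.1123] bayy [-0.2035 -0.1579 -0.0919] z [0.0935 0.0945 0.0955]
((646.7720947265625, 90.38213348388672), (129.50291442871094, 44.49503707885742), 6.105952262878418)
at [0.6332 0.0831 0.1339] yaw -83.85 tz [-0.0709  0.0332 -0.9969] F [ 0.9 -0.2  0.1] w 0.002 t 44.77 j [0.06 0.26 1.25 0.04 1.7  1.52]
-0.0017 -0.0018 0.0169 0.0 255; -0.0017 -0.0018 0.0169 0.0 255
dist 0.0342 turn -0.0
```

View pics/w21.png

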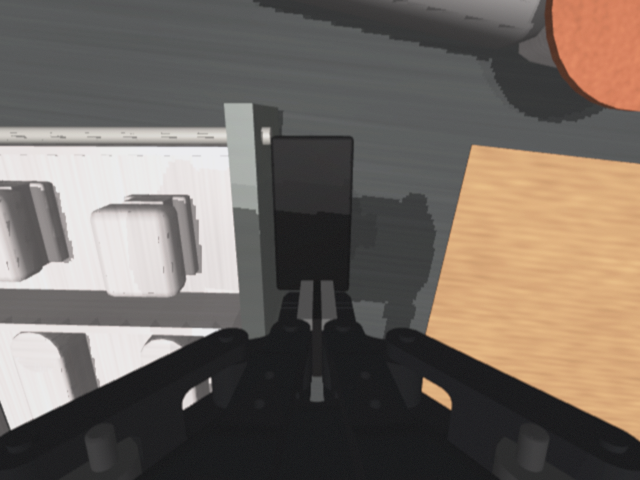

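The closed fingertips at (317,285) are over the free end of the paddle. I'll shift 7 mm further onto it and go down.

Call:
{"fn": "arm_command", "kwargs": {"increments": "0 -0.004 0.01 0 255; 0 -0.004 0.012 0 255; 0 -0.003 0.008 0 255; 0 0 0.004 0 255; 0 0 0.004 0 255"}}

```text
t: 45.4
tool_pos: [0.6425, 0.0869, 0.0939]
tool_rot: [[0.109, -0.992, -0.069], [-0.993, -0.111, 0.033], [-0.04, 0.065, -0.997]]
ft_force: [-0.5, -0.7, 6.0]
gripper_width: 0.001
```

Call:
{"fn": "arm_command", "kwargs": {"increments": "0 0 0.006 0 255; 0 0 0.006 0 255; 0 0 0.006 0 255; 0 0 0.003 0 255"}}

```text
t: 45.9
tool_pos: [0.644, 0.087, 0.0815]
tool_rot: [[0.109, -0.992, -0.057], [-0.993, -0.111, 0.033], [-0.039, 0.053, -0.998]]
ft_force: [-4.6, -0.3, 8.7]
gripper_width: 0.001
```

Call:
{"fn": "arm_command", "kwargs": {"increments": "-0.006 0 0.004 0 255; -0.008 0 0.003 0 255; -0.01 0 0.003 0 255; -0.01 0 0.003 0 255"}}

```text
t: 46.4
tool_pos: [0.6411, 0.1169, 0.0798]
tool_rot: [[0.104, -0.993, -0.049], [-0.994, -0.106, 0.027], [-0.032, 0.045, -0.998]]
ft_force: [-4.4, -3.8, 9.7]
gripper_width: 0.003
```

Call:
{"fn": "arm_command", "kwargs": {"increments": "-0.01 0 0.003 0 255; -0.01 0 0.003 0 255; -0.01 0 0.002 0 255; -0.01 0 0.002 0 255"}}

```text
t: 46.9
tool_pos: [0.6368, 0.1542, 0.0806]
tool_rot: [[0.102, -0.994, -0.043], [-0.994, -0.103, 0.022], [-0.026, 0.041, -0.999]]
ft_force: [-5.2, -3.9, 8.7]
gripper_width: -0.001
```

```bash
python3 w.py w22;  python3 lev.py; python3 go.py 0.634 0.12 0.11 -83.9 255 0.025
```

```text
px [105. 261.] n 17570 top 0.0297 ctr [613.3 275.5] size [ 91.2 124. ] longdir 96.2
[0.6366 0.1561 0.0808] yaw -84.1 w -0.003405519801115273
paddle 0
paneltop 0
at [0.6366 0.1561 0.0808] yaw -84.07 tz [-0.0429  0.0243 -0.9988] F [-4.6  1.9  9.9] w -0.004 t 47.0 j [0.17 0.3  1.3  0.03 1.58 1.64]
0.0174 0.0038 -0.0150 -0.1 255; 0.0174 0.0038 -0.0150 -0.1 255
dist 0.0465 turn 0.2
```

View pics/w22.png

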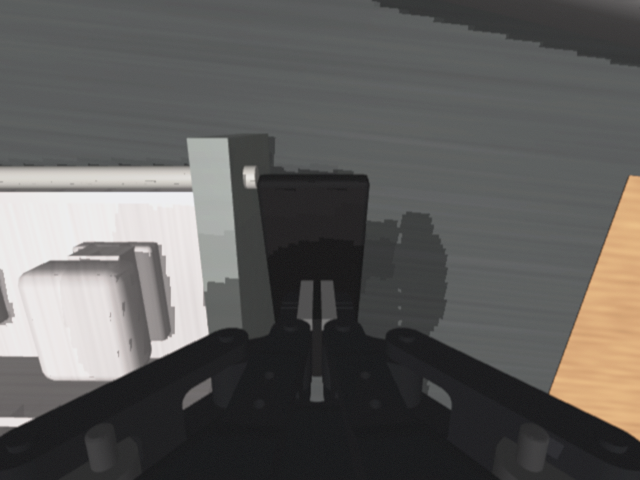

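The drawer has moved in with the fingers and the lever is past its catch. I'll back off, rise clear of the lever and push on the panel's upper edge nearer its middle.

Call:
{"fn": "arm_command", "kwargs": {"increments": "0.012 0 -0.005 0 255; 0.012 0 -0.012 0 255; 0.002 0.01 -0.01 0 255; 0 0.02 0 0 255; 0 0.02 0 0 255; 0 0.02 0 0 255; 0 0 0 0 255; 0 0 0 0 255"}}

```text
t: 48.0
tool_pos: [0.5673, 0.1228, 0.1141]
tool_rot: [[0.104, -0.994, -0.04], [-0.994, -0.105, 0.028], [-0.032, 0.037, -0.999]]
ft_force: [0.3, -0.2, -0.5]
gripper_width: -0.001
```

```bash
python3 w.py w23; python3 go.py 0.56 0.12 0.103 -83.9 255 0.025
```

```text
px [100. 120.] n 20737 top 0.0296 ctr [619.3 265.3] size [100.9 120.6] longdir 96.1
px [ 88. 319.] n 13955 top 0.0302 ctr [490.8 267.4] size [116.3  81.1] longdir 8.8
px [183. 295.] n 3218 top 0.0296 ctr [519.1 211.1] size [68.2 34.6] longdir 6.7
px [ 10. 390.] n 1726 top 0.0573 ctr [467.4 302.1] size [18.  83.9] longdir 170.5
[0.5674 0.1228 0.1141] yaw -84.02 w -0.0007235501375125169
at [0.5674 0.1228 0.1141] yaw -84.02 tz [-0.0407  0.0279 -0.9988] F [ 0.5 -0.7  0.7] w -0.001 t 48.05 j [0.14 0.08 1.48 0.03 1.61 1.6 ]
0.0024 0.0072 0.0113 -0.1 255
dist 0.0136 turn 0.1
```

View pics/w23.png

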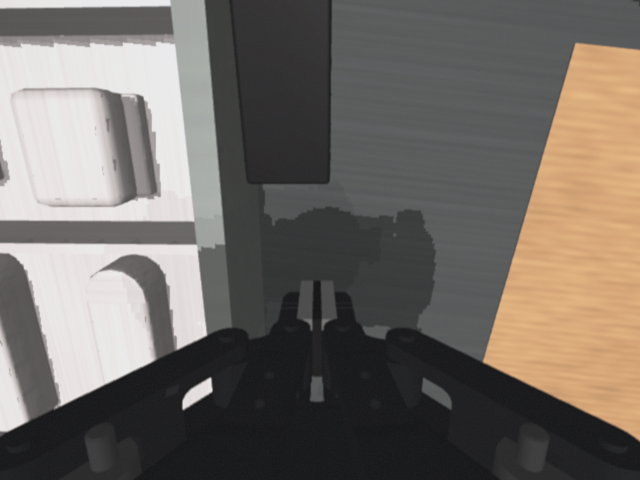

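Call:
{"fn": "arm_command", "kwargs": {"increments": "0 0.004 0.009 0 255; -0.01 0.002 0.007 0 255; -0.02 0 0 0 255; -0.02 0 0 0 255; -0.02 0 0 0 255; -0.02 0 0 0 255; -0.02 0 0 0 255"}}

```text
t: 48.92
tool_pos: [0.5497, 0.2264, 0.0971]
tool_rot: [[0.095, -0.995, -0.044], [-0.995, -0.095, 0.003], [-0.007, 0.043, -0.999]]
ft_force: [-0.4, -10.8, 2.6]
gripper_width: 0.001
```

```bash
python3 w.py w24; python3 go.py 0.55 0.32 0.098 -83.9 255 0.02
```

```text
px [128. 106.] n 32157 top 0.0296 ctr [611.4 339.5] size [100.6 134.5] longdir 96.1
px [220. 291.] n 4419 top 0.0296 ctr [518.7 284.4] size [53.6 44.4] longdir 6.2
px [104. 317.] n 14705 top 0.0301 ctr [491.3 344.6] size [99.3 82.8] longdir 9.0
px [ 10. 389.] n 1873 top 0.0576 ctr [470.1 384.1] size [16.6 76.8] longdir 170.1
[0.5492 0.2296 0.0971] yaw -84.43 w -0.0026091760284425126
at [0.5492 0.2296 0.0971] yaw -84.43 tz [-0.0437  0.0062 -0.999 ] F [0.4 1.3 0.7] w -0.003 t 48.98 j [0.33 0.13 1.46 0.02 1.59 1.8 ]
-0.0180 -0.0019 -0.0001 -0.1 255; -0.0180 -0.0019 -0.0001 -0.1 255; -0.0180 -0.0020 -0.0001 -0.1 255; -0.0180 -0.0020 -0.0001 -0.1 255; -0.0180 -0.0020 -0.0001 -0.1 255
dist 0.0904 turn 0.5
```

View pics/w24.png

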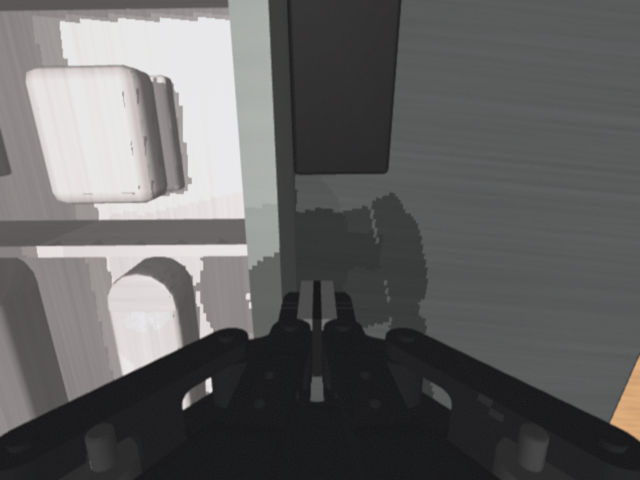

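The drawer is pushed to about 0.15, with the dollies still standing. Continue.

Call:
{"fn": "arm_command", "kwargs": {"increments": "-0.015 -0.001 0 0 255; -0.018 -0.001 0 0 255; -0.018 -0.001 0 0 255; -0.014 -0.001 0 0 255; -0.01 -0.001 0 0 255"}}

```text
t: 49.6
tool_pos: [0.543, 0.2996, 0.097]
tool_rot: [[0.094, -0.994, -0.055], [-0.996, -0.093, -0.017], [0.011, 0.056, -0.998]]
ft_force: [-3.9, -10.0, 5.0]
gripper_width: 0.002
```

Call:
{"fn": "arm_command", "kwargs": {"increments": "-0.007 0 0 0 255; -0.006 0 0 0 255; -0.005 0 0 0 255; -0.005 0 0 0 255"}}

```text
t: 50.1
tool_pos: [0.5411, 0.3168, 0.0973]
tool_rot: [[0.09, -0.994, -0.056], [-0.995, -0.088, -0.035], [0.03, 0.059, -0.998]]
ft_force: [-1.2, -24.8, 6.3]
gripper_width: 0.003
```

Call:
{"fn": "arm_command", "kwargs": {"increments": "-0.005 0 0 0 255; -0.006 0 0 0 255"}}

```text
t: 50.35
tool_pos: [0.5408, 0.3167, 0.098]
tool_rot: [[0.082, -0.995, -0.058], [-0.995, -0.078, -0.058], [0.054, 0.063, -0.997]]
ft_force: [-3.9, -30.6, 8.9]
gripper_width: -0.002
```

Call:
{"fn": "arm_command", "kwargs": {"increments": "0.012 0 0 0 255; 0.02 0 0 0 255; 0.025 0 -0.01 0 255; 0.025 0 -0.015 0 255; 0.02 0 -0.02 0 255; 0 0 -0.02 0 255; 0 0 0 0 255; 0 0 0 0 255"}}

```text
t: 51.35
tool_pos: [0.5524, 0.2184, 0.1707]
tool_rot: [[0.085, -0.995, -0.058], [-0.995, -0.082, -0.053], [0.048, 0.063, -0.997]]
ft_force: [0.3, -0.2, -1.0]
gripper_width: -0.003
```

```bash
python3 w.py w25; python3 - <<'E'
from h import *
c=cam('scene'); cv2.imwrite('pics/s3.png',cv2.resize(c['img'][40:280,280:600],(800,600),interpolation=cv2.INTER_CUBIC))
c=cam('wrist');W=cloud(c); im=c['img'].astype(int)
th=np.radians(6.1); ex=np.array([-np.sin(th),np.cos(th)]); ey=-np.array([np.cos(th),np.sin(th)]);B=np.array([.4930,.2208])
X=(W[...,:2]-B)@ex; Y=(W[...,:2]-B)@ey; Z=W[...,2]
def st(n,m): print(n,m.sum(),'x',np.nanpercentile(X[m],[1,50,99]).round(4),'y',np.nanpercentile(Y[m],[1,50,99]).round(4),'z',np.nanpercentile(Z[m],[2,50,98]).round(4)) if m.sum() else print(n,0)
st('panel',(Z>.09)&(Z<.1)&(im.min(-1)>85)&(X>.05)&(X<.2))
st('roof',(Z>.122)&(Z<.136))
st('roofdark',(Z>.122)&(Z<.136)&(im.max(-1)<70)&(X>.1))
st('bar',(Z>.136)&(Z<.25)&(Y>.03))
E
```

```text
px [ 40. 115.] n 5868 top 0.0303 ctr [605.  401.3] size [112.9  26.4] longdir 6.1
px [ 91. 295.] n 2604 top 0.0299 ctr [464.2 386.5] size [149.9  26.4] longdir 6.1
[0.5525 0.2184 0.1708] yaw -85.1 w 0.002500596426940112
panel 9305 x [0.1022 0.1082 0.1147] y [-0.1847 -0.1068  0.0164] z [0.0925 0.0945 0.0959]
roof 14069 x [0.1179 0.1289 0.1618] y [-0.1291 -0.039   0.0239] z [0.1251 0.1285 0.1298]
roofdark 14028 x [0.1179 0.1289 0.1618] y [-0.1291 -0.0391  0.0239] z [0.1251 0.1285 0.1298]
bar 0
```

View pics/w25.png

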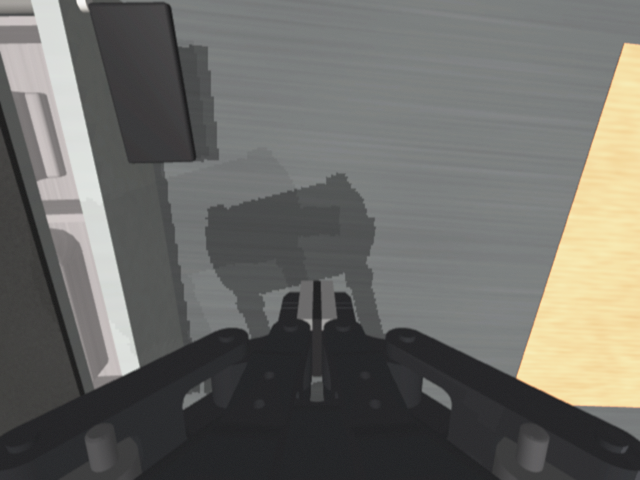

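View pics/s3.png

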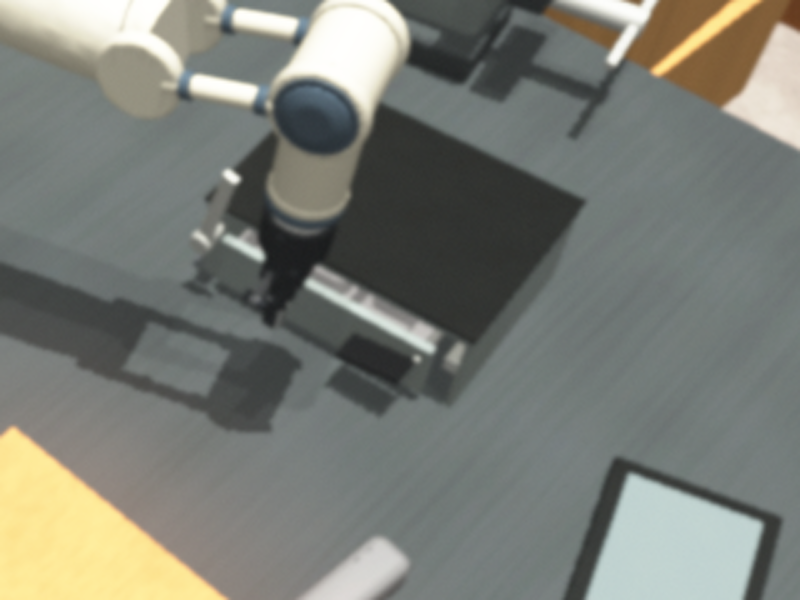

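The panel's outer face has moved from -0.1242 to 0.102, about 0.226 m, and then stopped at 25–30 N. I'll check the remaining gap to the unit's face properly.

```bash
cat > gap.py <<'E'
from h import *
th=np.radians(6.1); ex=np.array([-np.sin(th),np.cos(th)]); ey=-np.array([np.cos(th),np.sin(th)]);B=np.array([.4930,.2208])
def go(n,v0,v1):
    c=cam(n);W=cloud(c); im=c['img'].astype(int)
    X=(W[...,:2]-B)@ex; Y=(W[...,:2]-B)@ey; Z=W[...,2]
    def edges(m,z):
        vs,us=np.where(m)
        P=np.array([onz(c,u,v,z)[:2] for v,u in zip(vs,us)]); x=(P-B)@ex; y=(P-B)@ey
        o=[]
        for a in np.arange(-.17,.08,.02):
            k=(y>a)&(y<a+.02)
            if k.sum()>30: o.append((round(a,2),*np.percentile(x[k],[1,99]).round(4)))
        return o
    rm=(Z>.120)&(Z<.136)&(im.max(-1)<75)&(X>.09)&(X<.4)&(Y>-.17)&(Y<.08)
    pm=(Z>.089)&(Z<.1005)&(im.min(-1)>80)&(X>.06)&(X<.16)
    print(n,'roof front (first)',edges(rm,.129)); print('panel',edges(pm,.095))
go('wrist',0,480); go('scene',0,480)
E
python3 gap.py
```

```text
wrist roof front (first) [(np.float64(-0.15), np.float64(0.1151), np.float64(0.1178)), (np.float64(-0.13), np.float64(0.1151), np.float64(0.1234)), (np.float64(-0.11), np.float64(0.1152), np.float64(0.1289)), (np.float64(-0.09), np.float64(0.1153), np.float64(0.1348)), (np.float64(-0.07), np.float64(0.1153), np.float64(0.1406)), (np.float64(-0.05), np.float64(0.1154), np.float64(0.1465)), (np.float64(-0.03), np.float64(0.1155), np.float64(0.1523)), (np.float64(-0.01), np.float64(0.1156), np.float64(0.1582)), (np.float64(0.01), np.float64(0.1281), np.float64(0.1649))]
panel [(np.float64(-0.17), np.float64(0.0995), np.float64(0.1142)), (np.float64(-0.15), np.float64(0.0994), np.float64(0.1142)), (np.float64(-0.13), np.float64(0.0994), np.float64(0.1142)), (np.float64(-0.11), np.float64(0.0995), np.float64(0.1142)), (np.float64(-0.09), np.float64(0.0993), np.float64(0.1142)), (np.float64(-0.07), np.float64(0.0995), np.float64(0.1142)), (np.float64(-0.05), np.float64(0.0995), np.float64(0.1142)), (np.float64(-0.03), np.float64(0.0997), np.float64(0.1142)), (np.float64(-0.01), np.float64(0.0995), np.float64(0.1142)), (np.float64(0.01), np.float64(0.0997), np.float64(0.1143))]
scene roof front (first) [(np.float64(-0.17), np.float64(0.1168), np.float64(0.3813)), (np.float64(-0.15), np.float64(0.117), np.float64(0.3798)), (np.float64(-0.13), np.float64(0.1152), np.float64(0.3803)), (np.float64(-0.11), np.float64(0.1171), np.float64(0.3808)), (np.float64(-0.09), np.float64(0.1179), np.float64(0.3813)), (np.float64(-0.07), np.float64(0.1163), np.float64(0.3797)), (np.float64(-0.05), np.float64(0.1269), np.float64(0.3802)), (np.float64(-0.03), np.float64(0.1876), np.float64(0.3815)), (np.float64(-0.01), np.float64(0.2491), np.float64(0.383)), (np.float64(0.01), np.float64(0.2976), np.float64(0.382)), (np.float64(0.05), np.float64(0.1134), np.float64(0.163)), (np.float64(0.07), np.float64(0.1161), np.float64(0.1777))]
panel []
```

Both views put the roof's front edge at 0.115 and the panel's inner face at 0.114. That is about flush, though the travel comes out near 0.226 instead of 0.235. I'll turn the gripper 90° to look at the gap from above, then push again with a slimmer profile.

Call:
{"fn": "arm_command", "kwargs": {"increments": "0.01 0 -0.01 0 255; 0 0 -0.01 -8 255; 0 0 0 -10 255; 0 0 0 -10 255; 0 0 0 -10 255; 0 0 0 -10 255; 0 0 0 -10 255; 0 0 0 -10 255; 0 0 0 -10 255; 0 0 0 -10 255; 0 0 0 -4 255; 0 0 0 0 255; 0 0 0 0 255"}}

```text
t: 53.22
tool_pos: [0.5563, 0.202, 0.1984]
tool_rot: [[0.984, 0.167, -0.055], [0.164, -0.985, -0.055], [-0.064, 0.045, -0.997]]
ft_force: [-0.6, 0.0, -0.3]
gripper_width: 0.003
```

```bash
python3 w.py w26; python3 gap.py; python3 go.py 0.56 0.25 0.15 6 255 0.025
```

```text
px [581. 364.] n 4908 top 0.0506 ctr [789.6 110.7] size [73.4 52.3] longdir 83.9
[0.5563 0.202  0.1984] yaw 9.47 w 0.0007484242046358542
at [0.5562 0.2021 0.1982] yaw 9.5 tz [-0.0556 -0.0554 -0.9969] F [1.  0.6 0.1] w -0.001 t 53.33 j [ 0.31  0.13  1.29 -0.04  1.8   0.14]
0.0049 -0.0162 0.0151 1.2 255; 0.0046 -0.0163 0.0151 1.2 255; 0.0042 -0.0164 0.0151 1.2 255
dist 0.0681 turn -3.5Traceback (most recent call last):
  File "gap.py", line 17, in <module>
    go('wrist',0,480); go('scene',0,480)
    ~~^^^^^^^^^^^^^^^
  File "gap.py", line 16, in go
    print(n,'roof front (first)',edges(rm,.129)); print('panel',edges(pm,.095))
                                 ~~~~~^^^^^^^^^
  File "gap.py", line 8, in edges
    P=np.array([onz(c,u,v,z)[:2] for v,u in zip(vs,us)]); x=(P-B)@ex; y=(P-B)@ey
                                                             ~^~
ValueError: operands could not be broadcast together with shapes (0,) (2,)
```

View pics/w26.png

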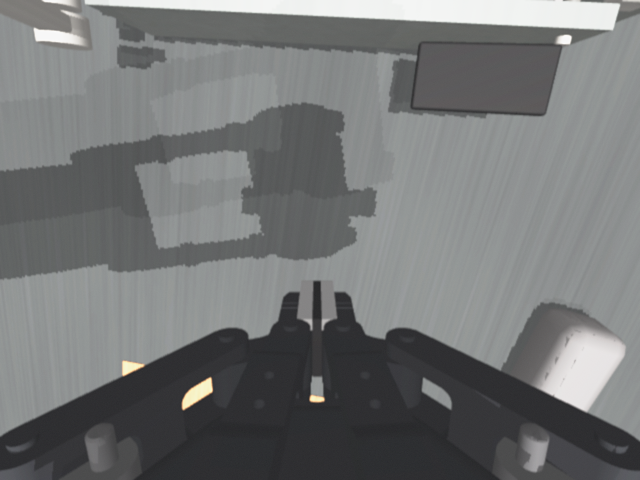

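Call:
{"fn": "arm_command", "kwargs": {"increments": "0.002 -0.015 0 1 255; 0.003 -0.02 0 1 255; 0.003 -0.02 0 1 255; 0.002 -0.015 0 0.5 255; 0 0 0 0 255; 0 0 0 0 255"}}

```text
t: 54.08
tool_pos: [0.5566, 0.2737, 0.1943]
tool_rot: [[0.993, 0.101, -0.056], [0.098, -0.994, -0.056], [-0.061, 0.051, -0.997]]
ft_force: [-0.2, -0.3, 0.3]
gripper_width: -0.0
```

```bash
python3 w.py w27; python3 gap.py
```

```text
px [233. 124.] n 1317 top 0.0297 ctr [471.9 336.1] size [167.4   4.6] longdir 6.1
px [420. 123.] n 951 top 0.0296 ctr [617.1 351.5] size [111.1   4.3] longdir 5.7
px [582. 395.] n 1476 top 0.0485 ctr [796.4 139.8] size [22.  55.9] longdir 159.2
[0.5566 0.2736 0.1943] yaw 5.64 w 0.005256880569623875
wrist roof front (first) [(np.float64(-0.11), np.float64(0.1195), np.float64(0.1638)), (np.float64(-0.09), np.float64(0.1193), np.float64(0.1317)), (np.float64(-0.07), np.float64(0.1194), np.float64(0.1337)), (np.float64(-0.05), np.float64(0.1195), np.float64(0.1343)), (np.float64(-0.03), np.float64(0.1193), np.float64(0.1285))]
panel [(np.float64(-0.17), np.float64(0.1034), np.float64(0.1145)), (np.float64(-0.15), np.float64(0.1034), np.float64(0.1147)), (np.float64(-0.13), np.float64(0.1029), np.float64(0.1148)), (np.float64(-0.11), np.float64(0.103), np.float64(0.1149)), (np.float64(-0.09), np.float64(0.1031), np.float64(0.1145)), (np.float64(-0.07), np.float64(0.1032), np.float64(0.1147)), (np.float64(-0.05), np.float64(0.1032), np.float64(0.1148)), (np.float64(-0.03), np.float64(0.103
[... 384 characters left out ...]
166), np.float64(0.3813)), (np.float64(-0.15), np.float64(0.117), np.float64(0.3798)), (np.float64(-0.13), np.float64(0.1163), np.float64(0.3793)), (np.float64(-0.11), np.float64(0.117), np.float64(0.3808)), (np.float64(-0.09), np.float64(0.1165), np.float64(0.3814)), (np.float64(-0.07), np.float64(0.145), np.float64(0.3799)), (np.float64(-0.05), np.float64(0.2219), np.float64(0.3817)), (np.float64(-0.03), np.float64(0.2753), np.float64(0.3826)), (np.float64(-0.01), np.float64(0.1165), np.float64(0.3831)), (np.float64(0.03), np.float64(0.1149), np.float64(0.2143)), (np.float64(0.05), np.float64(0.1156), np.float64(0.2509)), (np.float64(0.07), np.float64(0.1172), np.float64(0.2672))]
panel []
```

View pics/w27.png

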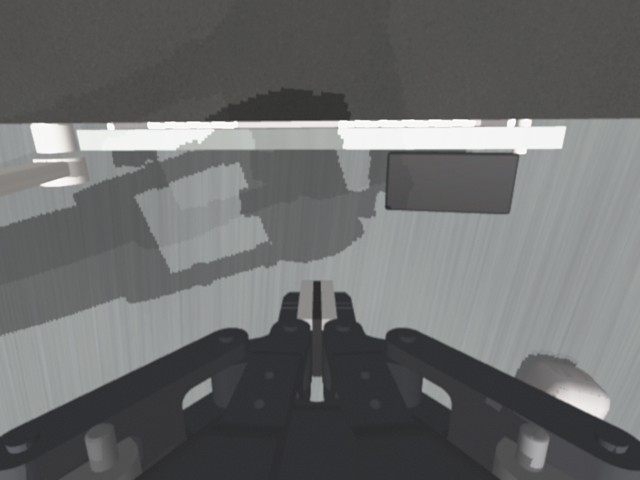

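From above, the panel's inner face is at 0.1148 and the roof edge at 0.1193, with a lit slit at row 124. So it stopped 5–8 mm short of home, probably because the finger linkage met the roof edge. I'll push again in this slimmer orientation.

Call:
{"fn": "arm_command", "kwargs": {"increments": "0 0 0.015 0 255; 0 0 0.02 0 255; 0 0 0.02 0 255; 0 -0.002 0.02 0 255; 0 -0.002 0.016 0 255; 0 -0.002 0.005 0 255; 0 0 0 0 255"}}

```text
t: 55.1
tool_pos: [0.5485, 0.2715, 0.088]
tool_rot: [[0.993, 0.099, -0.061], [0.096, -0.994, -0.059], [-0.066, 0.052, -0.996]]
ft_force: [-0.4, -0.5, -0.2]
gripper_width: 0.0
```

```bash
python3 go.py 0.551 0.315 0.096 6 255 0.01
```

```text
at [0.5485 0.2715 0.088 ] yaw 5.5 tz [-0.061  -0.0586 -0.9964] F [-0.4 -0.5 -0.2] w 0.0 t 55.1 j [ 0.42  0.22  1.38 -0.03  1.62  0.32]
0.0012 -0.0085 -0.0021 -0.1 255; 0.0012 -0.0085 -0.0021 -0.1 255; 0.0012 -0.0085 -0.0021 -0.1 255; 0.0013 -0.0085 -0.0021 -0.1 255; 0.0013 -0.0085 -0.0021 -0.1 255
dist 0.0443 turn 0.5
```

Call:
{"fn": "arm_command", "kwargs": {"increments": "0 -0.006 -0.003 0 255; 0 -0.009 -0.003 0 255; 0 -0.009 -0.003 0 255; 0 -0.008 -0.002 0 255; 0 -0.005 0 0 255"}}

```text
t: 55.72
tool_pos: [0.5467, 0.3126, 0.1012]
tool_rot: [[0.993, 0.099, -0.056], [0.096, -0.994, -0.056], [-0.061, 0.05, -0.997]]
ft_force: [-0.2, 0.5, -0.1]
gripper_width: 0.002
```

Call:
{"fn": "arm_command", "kwargs": {"increments": "0 -0.005 0.003 0 255; 0 -0.005 0.002 0 255; 0 -0.005 0 0 255; 0 -0.005 0 0 255"}}

```text
t: 56.22
tool_pos: [0.5452, 0.3268, 0.0962]
tool_rot: [[0.994, 0.095, -0.056], [0.091, -0.993, -0.069], [-0.062, 0.063, -0.996]]
ft_force: [-1.8, -10.1, 4.8]
gripper_width: -0.0
```

Call:
{"fn": "arm_command", "kwargs": {"increments": "0 -0.005 0 0 255; 0 -0.005 0 0 255; 0 -0.005 0 0 255"}}

```text
t: 56.6
tool_pos: [0.5451, 0.3271, 0.0964]
tool_rot: [[0.995, 0.084, -0.06], [0.078, -0.992, -0.097], [-0.068, 0.091, -0.994]]
ft_force: [-2.2, -17.3, 7.3]
gripper_width: -0.002
```

Call:
{"fn": "arm_command", "kwargs": {"increments": "0 0.01 0 0 255; 0 0.015 0 0 255; 0 0.02 -0.01 0 255; 0 0.02 -0.02 0 255; 0 0.01 -0.025 0 255; 0 0 -0.025 0 255; 0 0 -0.015 0 255; 0 0 0 0 255; 0 0 0 0 255"}}

```text
t: 57.72
tool_pos: [0.5587, 0.254, 0.2068]
tool_rot: [[0.995, 0.081, -0.056], [0.075, -0.993, -0.094], [-0.063, 0.09, -0.994]]
ft_force: [0.3, -0.2, 0.5]
gripper_width: 0.003
```

```bash
python3 w.py w28; python3 gap.py;  python3 go.py 0.551 0.27 0.196 6 255 0.01
```

```text
px [571. 371.] n 3476 top 0.0505 ctr [790.3 117.3] size [64.4 52.6] longdir 83.8
[0.5587 0.254  0.2068] yaw 4.33 w -0.00010306008300332781
wrist roof front (first) [(np.float64(-0.11), np.float64(0.119), np.float64(0.148)), (np.float64(-0.09), np.float64(0.119), np.float64(0.1487)), (np.float64(-0.07), np.float64(0.1189), np.float64(0.1496)), (np.float64(-0.05), np.float64(0.1188), np.float64(0.1507)), (np.float64(-0.03), np.float64(0.1189), np.float64(0.1517)), (np.float64(-0.01), np.float64(0.1211), np.float64(0.1476)), (np.float64(0.01), np.float64(0.119), np.float64(0.1396)), (np.float64(0.03), np.float64(0.1188), np.float64(0.1327)), (np.float64(0.05), np.float64(0.1188), np.float64(0.1272))]
panel [(np.float64(-0.17), np.float64(0.1097), np.float64(0.1211)), (np.float64(-0.15), np.float64(0.1098), np.float64(0.121)), (np.float64(-0.13), np.float64(0.1098), np.float64(0.1211)), (np.float64(-0.11), np.float64(0.1098), np.float64(0.121)), (np.float64(-0.09), np.float64(0.1097), np.float64(0.121)), (np.float64(-0.07), np.float64(0.1097), np.float64(0.1211)), (np.float64(-0.05), np.
[... 772 characters left out ...]
t64(0.3799)), (np.float64(-0.05), np.float64(0.1338), np.float64(0.381)), (np.float64(-0.03), np.float64(0.2608), np.float64(0.3826)), (np.float64(-0.01), np.float64(0.2336), np.float64(0.383)), (np.float64(0.03), np.float64(0.1155), np.float64(0.1942)), (np.float64(0.05), np.float64(0.1157), np.float64(0.2382)), (np.float64(0.07), np.float64(0.1185), np.float64(0.2566))]
panel [(np.float64(0.07), np.float64(0.0789), np.float64(0.1247))]
at [0.5585 0.2541 0.2062] yaw 4.33 tz [-0.0569 -0.0949 -0.9939] F [ 0.3  0.6 -0.6] w -0.001 t 57.88 j [ 0.41  0.2   1.19 -0.07  1.84  0.31]
-0.0019 -0.0058 0.0030 -0.6 255; -0.0018 -0.0058 0.0030 -0.6 255; -0.0018 -0.0058 0.0030 -0.6 255
dist 0.0204 turn 1.7
```

View pics/w28.png

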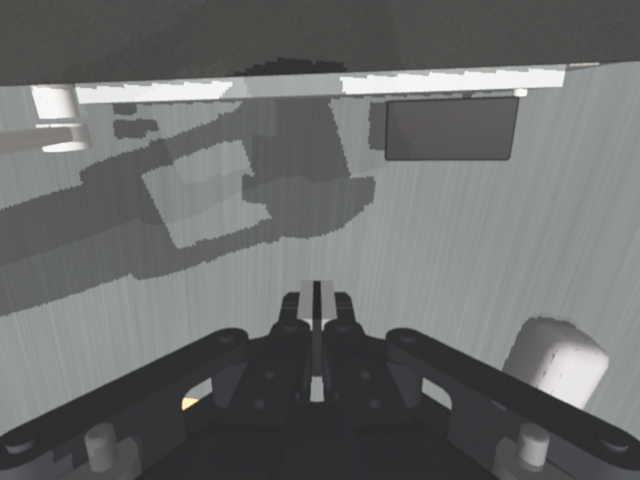

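The panel's inner face is now at 0.121 and level with the roof edge at 0.119. The slit is gone and the drawer held against 17 N, so it is home. Now I'll measure the lock bar, whose pivot shows at (55,115).

```bash
cat > bar.py <<'E'
from h import *
th=np.radians(6.1); ex=np.array([-np.sin(th),np.cos(th)]); ey=-np.array([np.cos(th),np.sin(th)]);B=np.array([.4930,.2208])
for n in ['wrist','scene','side']:
    c=cam(n);W=cloud(c); im=c['img'].astype(int)
    X=(W[...,:2]-B)@ex; Y=(W[...,:2]-B)@ey; Z=W[...,2]
    m=(X>.06)&(X<.106)&(Y>-.05)&(Y<.2)&(Z>.05)&(Z<.24)&(im.min(-1)>70)&(im.max(-1)-im.min(-1)<40)
    if n!='wrist': m&=(im.min(-1)>85)
    nn,l,st,ce=cv2.connectedComponentsWithStats(m.astype(np.uint8))
    for i in range(1,nn):
        if st[i,4]<25: continue
        k=l==i; print(n,'px',ce[i].round(),st[i,4])
        for zl in np.arange(.06,.24,.02):
            q=k&(Z>zl)&(Z<zl+.02)
            if q.sum()>4: print('   z%.2f n%d x %s y %s'%(zl,q.sum(),np.percentile(X[q],[5,50,95]).round(4),np.percentile(Y[q],[5,50,95]).round(4)), 'zmax',Z[q].max().round(4))
E
python3 bar.py
```

```text
wrist px [ 58. 113.] 293
   z0.08 n231 x [0.102  0.1039 0.1058] y [0.0937 0.0966 0.1101] zmax 0.1
   z0.10 n62 x [0.1019 0.1038 0.1059] y [0.1001 0.1042 0.1079] zmax 0.102
wrist px [ 46. 138.] 2247
   z0.08 n555 x [0.0825 0.0899 0.0977] y [0.0906 0.0921 0.0963] zmax 0.1
   z0.10 n524 x [0.0824 0.0904 0.0973] y [0.0887 0.0929 0.1086] zmax 0.12
   z0.12 n408 x [0.0875 0.0923 0.0968] y [0.0833 0.0859 0.0933] zmax 0.1399
   z0.14 n552 x [0.0874 0.0922 0.0966] y [0.0782 0.0806 0.0837] zmax 0.16
   z0.16 n208 x [0.0873 0.0911 0.0958] y [0.0757 0.0773 0.0787] zmax 0.1688
scene px [365. 126.] 242
   z0.08 n54 x [0.0794 0.0833 0.1029] y [0.089  0.098  0.1132] zmax 0.1
   z0.10 n33 x [0.0809 0.0874 0.0916] y [0.0896 0.0967 0.1057] zmax 0.1196
   z0.12 n27 x [0.0838 0.0872 0.0917] y [0.0833 0.0928 0.0992] zmax 0.1395
   z0.14 n32 x [0.085  0.0877 0.0916] y [0.0788 0.0859 0.0943] zmax 0.1597
   z0.16 n24 x [0.0854 0.0882 0.0898] y [0.0735 0.0803 0.09  ] zmax 0.1788
   z0.18 n33 x [0.0852 0.0879 0.0906] y [0.0678 0.0775 0.0854] zmax 0.199
   z0.20 n36 x [0.0853 0.0893 0.0963] y [0.0642 0.0716 0.0801] zmax 0.2196
side px [198. 210.] 334
   z0.06 n7 x [0.083  0.0871 0.0987] y [0.0964 0.1055 0.1119] zmax 0.0797
   z0.08 n58 x [0.0791 0.0857 0.1043] y [0.0966 0.1135 0.1201] zmax 0.0995
   z0.10 n56 x [0.0807 0.0891 0.0997] y [0.0946 0.1055 0.1164] zmax 0.1186
   z0.12 n41 x [0.0846 0.0895 0.0957] y [0.0902 0.1004 0.1079] zmax 0.1396
   z0.14 n43 x [0.0838 0.0901 0.0978] y [0.0835 0.0962 0.1024] zmax 0.1598
   z0.16 n42 x [0.0841 0.0889 0.0967] y [0.0797 0.089  0.0967] zmax 0.18
   z0.18 n45 x [0.0841 0.0887 0.0949] y [0.0739 0.0851 0.0932] zmax 0.1997
   z0.20 n42 x [0.0838 0.0905 0.0971] y [0.0689 0.0812 0.088 ] zmax 0.219
```

```bash
python3 go.py 0.352 0.301 0.28 6 255 0.035
```

```text
at [0.5586 0.2541 0.2064] yaw 4.34 tz [-0.0566 -0.0949 -0.9939] F [-0.5  0.   0.3] w 0.0 t 58.02 j [ 0.41  0.2   1.19 -0.07  1.84  0.31]
-0.0295 -0.0081 -0.0094 -0.2 255; -0.0295 -0.0082 -0.0094 -0.2 255; -0.0295 -0.0083 -0.0094 -0.2 255; -0.0294 -0.0085 -0.0094 -0.2 255; -0.0294 -0.0086 -0.0094 -0.2 255; -0.0294 -0.0087 -0.0094 -0.2 255; -0.0293 -0.0088 -0.0094 -0.2 255
dist 0.2243 turn 1.7
```

Call:
{"fn": "arm_command", "kwargs": {"increments": "0 0 -0.02 -0.5 255; 0 0 -0.03 -0.5 255; 0 0 -0.03 -0.5 255; 0 0 -0.01 0 255; 0 0 0 0 255"}}

```text
t: 58.65
tool_pos: [0.5632, 0.263, 0.294]
tool_rot: [[0.992, 0.109, -0.063], [0.102, -0.99, -0.097], [-0.073, 0.09, -0.993]]
ft_force: [0.4, 0.2, -0.4]
gripper_width: -0.002
```

```bash
python3 go.py 0.352 0.301 0.285 6 255 0.03
```

```text
at [0.5632 0.263  0.294 ] yaw 5.9 tz [-0.0627 -0.0975 -0.9933] F [ 0.4  0.2 -0.4] w -0.002 t 58.65 j [ 0.42  0.25  0.97 -0.07  2.01  0.28]
-0.0256 -0.0077 0.0023 -0.0 255; -0.0256 -0.0077 0.0023 -0.0 255; -0.0256 -0.0077 0.0023 -0.0 255; -0.0256 -0.0077 0.0023 -0.0 255; -0.0256 -0.0077 0.0023 -0.0 255; -0.0256 -0.0077 0.0023 -0.0 255; -0.0256 -0.0077 0.0023 -0.0 255; -0.0256 -0.0077 0.0023 -0.0 255
dist 0.2148 turn 0.1
```

Call:
{"fn": "arm_command", "kwargs": {"increments": "-0.015 -0.005 0 0 255; -0.025 -0.008 0.001 0 255; -0.026 -0.008 0.001 0 255; -0.026 -0.008 0.001 0 255; -0.026 -0.008 0.001 0 255; -0.026 -0.008 0.001 0 255; -0.026 -0.008 0.001 0 255; -0.02 -0.006 0.001 0 255; -0.01 -0.003 0 0 255; 0 0 0 0 255; 0 0 0 0 255"}}

```text
t: 60.02
tool_pos: [0.3497, 0.3022, 0.2804]
tool_rot: [[0.991, 0.108, -0.082], [0.099, -0.989, -0.109], [-0.092, 0.1, -0.991]]
ft_force: [0.9, 0.2, -0.3]
gripper_width: 0.002
```

```bash
python3 w.py w29; python3 go.py 0.352 0.301 0.212 6 255 0.02
```

```text
px [ 78. 345.] n 3254 top 0.0448 ctr [22.3 38.9] size [ 60.7 126. ] longdir 149.3
[0.3497 0.3022 0.2804] yaw 5.67 w 0.001035569302404327
at [0.3497 0.3022 0.2804] yaw 5.67 tz [-0.0817 -0.109  -0.9907] F [ 0.4  0.7 -0.2] w 0.001 t 60.08 j [ 0.66 -0.16  1.42 -0.04  2.    0.55]
0.0021 -0.0014 0.0169 -0.1 255; 0.0021 -0.0013 0.0169 -0.1 255; 0.0021 -0.0013 0.0169 -0.1 255; 0.0021 -0.0013 0.0169 -0.1 255
dist 0.0684 turn 0.3
```

View pics/w29.png

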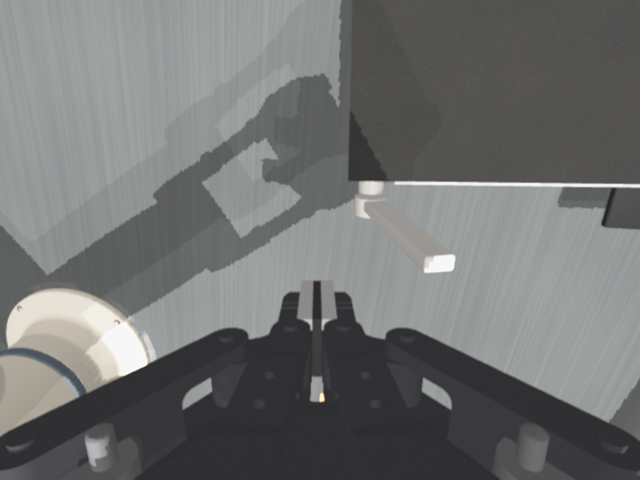

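The bar stands right of the fingers, its top end at (440,262). I'll go down on its outer side.

Call:
{"fn": "arm_command", "kwargs": {"increments": "0.002 -0.0015 0.015 0 255; 0.002 -0.0015 0.017 0 255; 0.002 -0.0015 0.017 0 255; 0.002 -0.001 0.014 0 255; 0 0 0.005 0 255; 0 0 0 0 255; 0 0 0 0 255"}}

```text
t: 60.95
tool_pos: [0.3523, 0.3001, 0.205]
tool_rot: [[0.991, 0.106, -0.084], [0.096, -0.989, -0.111], [-0.095, 0.102, -0.99]]
ft_force: [-0.3, 0.3, 0.7]
gripper_width: -0.001
```

```bash
python3 go.py 0.385 0.303 0.206 6 255 0.01;
```

```text
at [0.3523 0.3001 0.205 ] yaw 5.56 tz [-0.0843 -0.111  -0.9902] F [-0.3  0.3  0.7] w -0.001 t 60.95 j [ 0.66 -0.17  1.57 -0.04  1.88  0.55]
0.0082 0.0002 -0.0010 -0.1 255; 0.0082 0.0002 -0.0010 -0.1 255; 0.0082 0.0002 -0.0010 -0.1 255; 0.0081 0.0002 -0.0010 -0.1 255
dist 0.0329 turn 0.4
```

Call:
{"fn": "arm_command", "kwargs": {"increments": "0.008 0 0 0 255; 0.009 0 0 0 255; 0.009 0 0 0 255; 0.009 0 0 0 255; 0.009 0 0 0 255; 0.009 0 0 0 255; 0.009 0 0 0 255"}}

```text
t: 61.82
tool_pos: [0.4179, 0.3069, 0.1997]
tool_rot: [[0.991, 0.107, -0.084], [0.097, -0.989, -0.11], [-0.095, 0.101, -0.99]]
ft_force: [-0.9, 0.9, 1.0]
gripper_width: 0.001
```

```bash
python3 w.py w30; python3 go.py 0.4434 0.3087 0.173 6 255 0.01;
```

```text
px [ 12. 404.] n 1311 top 0.0331 ctr [64.5  4.8] size [88.5 26. ] longdir 76.2
[0.4187 0.3068 0.1994] yaw 5.57 w 0.0011988052279272375
at [0.4187 0.3068 0.1994] yaw 5.57 tz [-0.0835 -0.11   -0.9904] F [-0.5 -0.4  0.2] w 0.001 t 61.88 j [ 0.59 -0.02  1.44 -0.05  1.85  0.48]
0.0068 -0.0005 0.0060 -0.1 255; 0.0068 -0.0005 0.0060 -0.1 255; 0.0068 -0.0005 0.0060 -0.1 255; 0.0068 -0.0004 0.0060 -0.1 255
dist 0.0362 turn 0.4
```

View pics/w30.png

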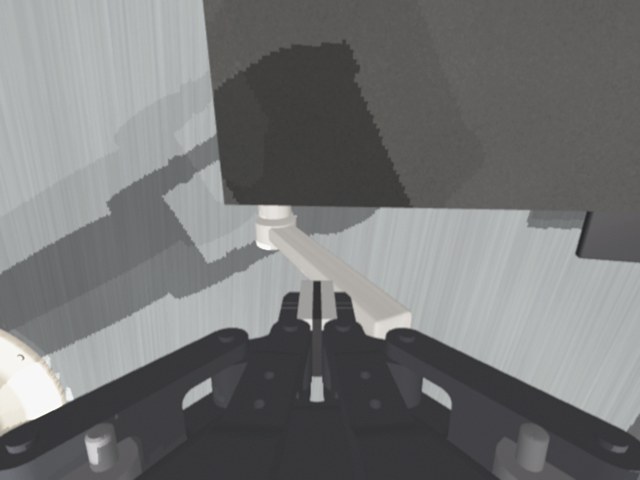

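The bar is being pushed over; its end is now at (390,320). Continue along the arc.

Call:
{"fn": "arm_command", "kwargs": {"increments": "0.007 0 0.006 0 255; 0.007 0 0.006 0 255; 0.007 0 0.006 0 255; 0.007 0 0.007 0 255; 0.006 0 0.007 0 255; 0.005 0 0.008 0 255"}}

```text
t: 62.62
tool_pos: [0.4572, 0.3068, 0.1545]
tool_rot: [[0.991, 0.106, -0.08], [0.097, -0.989, -0.108], [-0.091, 0.099, -0.991]]
ft_force: [0.5, 0.9, 1.2]
gripper_width: -0.002
```

```bash
python3 w.py w31; python3 go.py 0.4588 0.3105 0.147 6 255 0.01;
```

```text
[0.4572 0.3063 0.1529] yaw 5.57 w -0.0027997686647449876
at [0.4572 0.3063 0.1529] yaw 5.57 tz [-0.082  -0.1093 -0.9906] F [ 0.2 -0.6 -1. ] w -0.003 t 62.67 j [ 0.56  0.07  1.43 -0.05  1.77  0.45]
0.0026 -0.0046 0.0052 -0.4 255
dist 0.0074 turn 0.4
```

View pics/w31.png

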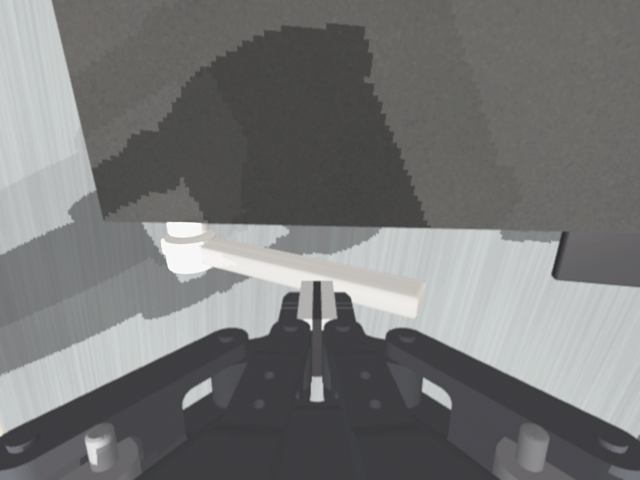

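The bar is lower, end at (405,298), with the fingers on its top edge. Now press it level.

Call:
{"fn": "arm_command", "kwargs": {"increments": "0.002 -0.003 0.006 0 255; 0.002 -0.002 0.007 0 255; 0.002 -0.001 0.007 0 255; 0.002 -0.001 0.007 0 255; 0.001 -0.001 0.005 0 255; 0.001 0 0.004 0 255"}}

```text
t: 63.42
tool_pos: [0.4636, 0.3113, 0.1176]
tool_rot: [[0.991, 0.105, -0.08], [0.096, -0.989, -0.109], [-0.091, 0.1, -0.991]]
ft_force: [-11.5, -3.9, 30.3]
gripper_width: -0.002
```

It stopped at the predicted height with 30 N, so the bar should be level. I'll retract and check.

Call:
{"fn": "arm_command", "kwargs": {"increments": "0 0 -0.015 0 255; 0 0 -0.025 0 255; 0 0.01 -0.03 0 255; 0 0.02 -0.03 0 255; 0 0.03 -0.02 0 255; 0 0.03 0 0 255; 0 0.015 0 0 255; 0 0 0 0 255; 0 0 0 0 255"}}

```text
t: 64.55
tool_pos: [0.4843, 0.2204, 0.2505]
tool_rot: [[0.991, 0.108, -0.081], [0.099, -0.989, -0.108], [-0.092, 0.099, -0.991]]
ft_force: [0.5, 0.1, -0.3]
gripper_width: 0.002
```

```bash
python3 w.py w32; python3 bar.py | grep -v scene; python3 - <<'E'
from h import *
c=cam('scene'); cv2.imwrite('pics/s4.png',cv2.resize(c['img'],(800,600)))
c=cam('side'); cv2.imwrite('pics/d4.png',c['img'])
th=np.radians(6.1); ex=np.array([-np.sin(th),np.cos(th)]); ey=-np.array([np.cos(th),np.sin(th)]);B=np.array([.4930,.2208])
c=cam('wrist');W=cloud(c);im=c['img'].astype(int)
X=(W[...,:2]-B)@ex; Y=(W[...,:2]-B)@ey; Z=W[...,2]
for a in np.arange(-.06,.12,.015):
    k=(Y>a)&(Y<a+.015)&(X>.083)&(X<.1)&(Z>.05)&(Z<.2)
    if k.sum()>10: print(a.round(3),k.sum(),np.percentile(Z[k],[5,50,95]).round(4),np.percentile(X[k],[2,98]).round(4))
E
```

```text
px [610. 366.] n 5018 top 0.0507 ctr [785.5  78.5] size [136.8  52.2] longdir 85.0
[0.4843 0.2205 0.2505] yaw 5.74 w -0.002196597809209093
wrist px [205.  66.] 271
   z0.06 n7 x [0.1019 0.1019 0.102 ] y [0.1009 0.1044 0.1066] zmax 0.0799
   z0.08 n212 x [0.1018 0.1032 0.1055] y [0.0942 0.1005 0.1133] zmax 0.1
   z0.10 n52 x [0.1022 0.104  0.1059] y [0.1008 0.1049 0.1092] zmax 0.1023
wrist px [278.  83.] 3610
   z0.08 n2942 x [0.0869 0.0915 0.0964] y [-0.0185  0.0385  0.0948] zmax 0.1
   z0.10 n668 x [0.0827 0.0901 0.0969] y [0.0717 0.103  0.1129] zmax 0.1059
   z0.06 n15 x [0.0823 0.0894 0.0935] y [-0.0035  0.0784  0.1126] zmax 0.08
   z0.08 n249 x [0.0813 0.0887 0.0976] y [-0.0213  0.0448  0.106 ] zmax 0.1
   z0.10 n39 x [0.0802 0.0886 0.1012] y [-0.0159  0.0919  0.1084] zmax 0.1052
side px [210. 220.] 290
   z0.06 n7 x [0.0861 0.0887 0.095 ] y [0.0128 0.0974 0.11  ] zmax 0.0796
   z0.08 n242 x [0.0813 0.0895 0.0987] y [-0.0154  0.0584  0.1199] zmax 0.1
   z0.10 n41 x [0.0796 0.089  0.093 ] y [-0.0072  0.0775  0.1187] zmax 0.1095
-0.03 225 [0.0961 0.0982 0.0995] [0.0869 0.0962]
-0.015 350 [0.0967 0.0983 0.0996] [0.0869 0.0964]
0.0 359 [0.0964 0.0983 0.0995] [0.0869 0.0966]
0.015 350 [0.0881 0.0982 0.0995] [0.0869 0.0968]
0.03 348 [0.0924 0.0983 0.0995] [0.0869 0.0963]
0.045 335 [0.0962 0.0983 0.0996] [0.0869 0.0965]
0.06 334 [0.0966 0.0983 0.0995] [0.0869 0.0967]
0.075 311 [0.0967 0.0983 0.0997] [0.087  0.0964]
0.09 557 [0.0935 0.1011 0.104 ] [0.0831 0.0974]
0.105 338 [0.0976 0.1019 0.1041] [0.0832 0.0974]
```

View pics/w32.png

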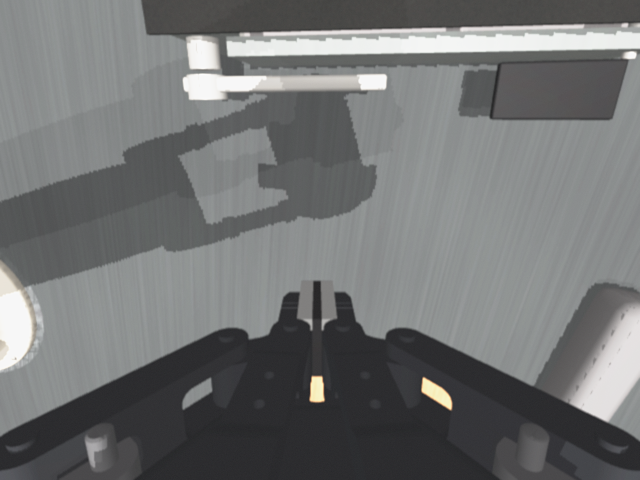

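View pics/s4.png

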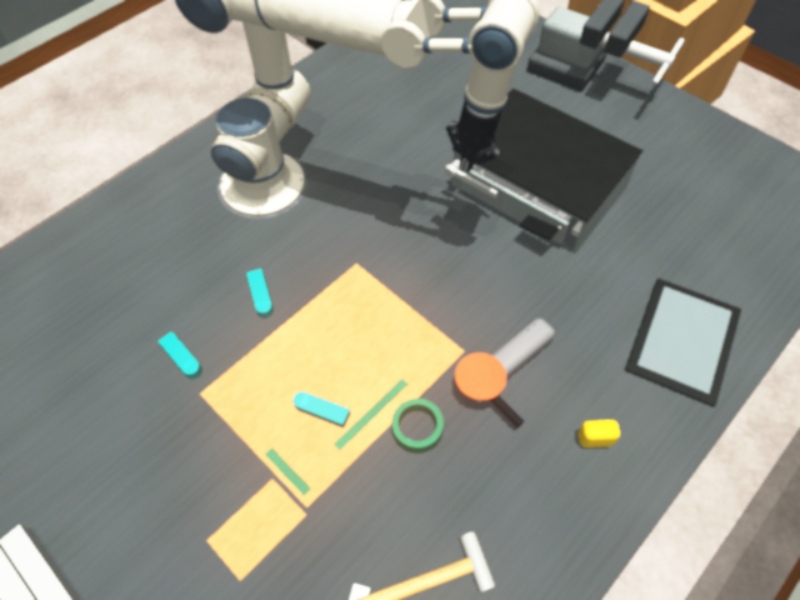

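The bar top reads 0.0983 along its whole length, so it is level. One more check of the drawer gap before handing in.

```bash
python3 gap.py 2>&1 | sed 's/np.float64//g' | cut -c1-420
python3 - <<'E'
from h import *
c=cam('wrist'); cv2.imwrite('pics/w33.png',cv2.resize(c['img'][0:110,140:640],(800,176*1),interpolation=cv2.INTER_NEAREST))
E
```

```text
wrist roof front (first) [((-0.17), (0.1181), (0.1278)), ((-0.15), (0.1182), (0.1273)), ((-0.13), (0.1186), (0.1273)), ((-0.11), (0.1185), (0.1298)), ((-0.09), (0.1186), (0.1302)), ((-0.07), (0.1183), (0.1295)), ((-0.05), (0.1186), (0.1302)), ((-0.03), (0.1187), (0.132)), ((-0.01), (0.1187), (0.1325)), ((0.01), (0.1188), (0.1331)), ((0.03), (0.1188), (0.1336)), ((0.05), (0.1186), (0.1339)), ((0.07), (0.1181), (0.128)
panel [((-0.17), (0.1093), (0.1215)), ((-0.15), (0.1094), (0.1217)), ((-0.13), (0.1093), (0.1217)), ((-0.11), (0.1095), (0.1217)), ((-0.09), (0.1093), (0.1216)), ((-0.07), (0.1092), (0.1215)), ((-0.05), (0.1094), (0.1217)), ((-0.03), (0.0868), (0.1216)), ((-0.01), (0.0869), (0.1215)), ((0.01), (0.0871), (0.1214)), ((0.03), (0.0867), (0.1216)), ((0.05), (0.0868), (0.1215)), ((0.07), (0.0869), (0.1226))]
scene roof front (first) [((-0.17), (0.1168), (0.3813)), ((-0.15), (0.1161), (0.3788)), ((-0.13), (0.1163), (0.3803)), ((-0.11), (0.1177), (0.3808)), ((-0.09), (0.1173), (0.3804)), ((-0.07), (0.1166), (0.3797)), ((-0.05), (0.1176), (0.3802)), ((-0.03), (0.1167), (0.3807)), ((-0.01), (0.1167), (0.3807)), ((0.01), (0.1174), (0.3802)), ((0.03), (0.1183), (0.3802)), ((0.05), (0.1496), (0.3806)), ((0.07), (0.2325), (0.382
panel [((-0.03), (0.0826), (0.1203)), ((-0.01), (0.0819), (0.1202)), ((0.01), (0.0815), (0.1204)), ((0.03), (0.0826), (0.1204)), ((0.05), (0.0838), (0.1206))]
```

View pics/w33.png

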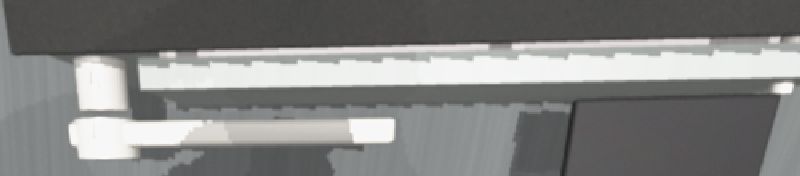

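The bar's centre line (0.0915) plus the given 30 mm puts the unit's face at 0.1215, and the panel's inner face measures 0.1215. The slit seen from the front is only parallax under the roof edge. The grinder and tape roll have not moved, so I'll hand in.

```bash
python3 -c "
from cell import job,readout
s=readout.sense();print(s['t'],s['ft_force'],s['joint_vel'])
print(job.close_job())"
```

```text
65.05 [-0.05069951  0.15208903  0.71146518] [-0.00163688 -0.00112408  0.00117545 -0.00054797  0.0007179  -0.00109849]
the job is handed in; nothing more can be done
None
```

The job is done and handed in at 65 s. Four dollies were on the bench (two toe, two rail; I saw no third rail). The toe dollies are in the wide bay and the rail dollies in the narrow bay. I then pressed the lever, slid the drawer home and swung the lock bar down level.

**Last checks**
- **Lock bar:** its top reads 0.098 m all along, so it is level.
- **Drawer:** the panel's inner face and the unit's face both measure 0.1215, and travel comes out at about 0.234 m.
- **Dollies:** all four stood upright in their bays before closing. The last view of them, through the opening at about 0.15 m of travel, showed nothing fallen; I could not see inside the closed drawer.
- **Untouched items:** the tape roll and grinder look unmoved in the pictures, and the robot was touching nothing at hand-in.

**What went wrong or disagreed**
- **First closing push:** it stopped 5–8 mm short at about 30 N, probably because the gripper's linkage met the roof edge. A second push with the gripper turned 90° closed it.
- **Tool tilt:** it drifted up to about 8° during the run. This did not spoil any placing.
- **Roof edge:** it reads 2–3 mm in front of the face measured from the bar, about the calibration error.

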